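# Put the casting kit away in the drawer

### The job

Pull the drawer of the grey steel cabinet out to its stop and put away in it every fireclay crucible and iron ingot mould on the bench: the crucibles standing upright, nested one inside the other in order of size as a single set, the moulds lying flat with their open side up on the drawer floor beside them. Then push the drawer fully home.

Things in the scene. Friction and masses are not known exactly. Their poses are not given: they have to be found in the camera images.
- drawer (a joint): the cabinet's one drawer, sliding straight out towards the robot: 0 = fully home, 0.200 m = out at its stop. The light friction is about 2 N
- drawer_handle (a point): middle of the drawer's handle, a round black bar 120 mm long (along y), 10 mm thick, 35 mm in front of the drawer's front, 118 mm above the bench, 30 mm below the cabinet's top; it moves with the drawer. Axes as drawer_floor; the drawer opens along its -x
- drawer_floor (a point): point on the drawer's inner floor (20 mm above the bench), middle of its front edge, against the front panel; moves with the drawer. x points into the cabinet (opening is -x), y left, z up. Inner floor: x 0 to 237, y -151 to 151 mm; side and back walls 30 mm high, front panel 116 mm. At the stop x 0 to 200 mm lies in the open, the rest under the cabinet's top
- cabinet: low grey steel cabinet fixed to the bench, 280 mm deep (x) x 336 mm wide (y) x 148 mm high, front towards the robot (-x). Origin: on the bench, middle of the lower front edge of its shell (behind the 12 mm drawer front). The clear height over the drawer floor under its top is 118 mm: the set of four, properly nested, is 104 mm high and passes
- crucible_A: fireclay crucible, a plain round open pot of buff ceramic, size 1 of 4 (1 = smallest): 60 mm across the rim, 52 at the foot, 62 high, wall 8, floor 14 mm thick, mouth 44 mm across inside. Origin: centre of its underside, z up. Set in a larger one it stands on its floor, rim 14 mm above the larger one's, with about 5 mm play all round between neighbouring sizes. May be absent (None)
- crucible_B: fireclay crucible, a plain round open pot of buff ceramic, size 2 of 4 (1 = smallest): 84 mm across the rim, 76 at the foot, 62 high, wall 8, floor 14 mm thick, mouth 68 mm across inside. Origin: centre of its underside, z up. Set in a larger one it stands on its floor, rim 14 mm above the larger one's, with about 5 mm play all round between neighbouring sizes. May be absent (None)
- crucible_C: fireclay crucible, a plain round open pot of buff ceramic, size 3 of 4 (1 = smallest): 108 mm across the rim, 100 at the foot, 62 high, wall 8, floor 14 mm thick, mouth 92 mm across inside. Origin: centre of its underside, z up. Set in a larger one it stands on its floor, rim 14 mm above the larger one's, with about 5 mm play all round between neighbouring sizes. May be absent (None)
- crucible_D: fireclay crucible, a plain round open pot of buff ceramic, size 4 of 4 (1 = smallest): 132 mm across the rim, 124 at the foot, 62 high, wall 8, floor 14 mm thick, mouth 116 mm across inside. Origin: centre of its underside, z up. Set in a larger one it stands on its floor, rim 14 mm above the larger one's, with about 5 mm play all round between neighbouring sizes. May be absent (None)
- mould_0: ingot mould, a dark iron trough 120 long (its x) x 38 wide (its y) x 32 mm high, wall and floor 8 mm, open at the top. Origin: centre of its underside, z up. May be absent (None)
- mould_1: ingot mould, a dark iron trough 120 long (its x) x 38 wide (its y) x 32 mm high, wall and floor 8 mm, open at the top. Origin: centre of its underside, z up. May be absent (None)

How it is judged (in metres and radians):
On the way, in this order (a step that is already met when the one before it is completed fails the run):
1. the drawer is pulled out to its stop (value of joint drawer above 0.192 m), for 0.2 s.
2. every crucible and mould is in the open drawer, the crucibles nested in order of size (x of crucible_A in the frame of drawer_floor between 0.015 and 0.222 m and y of crucible_A in the frame of drawer_floor between -0.135 and 0.135 m and z of crucible_A in the frame of drawer_floor between -0.006 and 0.05 m and angle between each of crucible_A, crucible_B, crucible_C, crucible_D, mould_0, mould_1's own z axis and vertical below 0.12 rad and linear speed of each of crucible_A, crucible_B, crucible_C, crucible_D, mould_0, mould_1 below 0.03 m/s and horizontal distance between crucible_A and crucible_B below 0.009 m and z of crucible_A in the frame of crucible_B between 0.008 and 0.021 m and horizontal distance between crucible_A and crucible_C below 0.021 m and z of crucible_A in the frame of crucible_C between 0.008 and 0.035 m and horizontal distance between crucible_A and crucible_D below 0.033 m and z of crucible_A in the frame of crucible_D between 0.008 and 0.049 m and x of crucible_B in the frame of drawer_floor between 0.015 and 0.222 m and y of crucible_B in the frame of drawer_floor between -0.135 and 0.135 m and z of crucible_B in the frame of drawer_floor between -0.006 and 0.036 m and horizontal distance between crucible_B and crucible_C below 0.009 m and z of crucible_B in the frame of crucible_C between 0.008 and 0.021 m and horizontal distance between crucible_B and crucible_D below 0.021 m and z of crucible_B in the frame of crucible_D between 0.008 and 0.035 m and x of crucible_C in the frame of drawer_floor between 0.015 and 0.222 m and y of crucible_C in the frame of drawer_floor between -0.135 and 0.135 m and z of crucible_C in the frame of drawer_floor between -0.006 and 0.022 m and horizontal distance between crucible_C and crucible_D below 0.009 m and z of crucible_C in the frame of crucible_D between 0.008 and 0.021 m and x of crucible_D in the frame of drawer_floor between 0.015 and 0.222 m and y of crucible_D in the frame of drawer_floor between -0.135 and 0.135 m and z of crucible_D in the frame of drawer_floor between -0.006 and 0.008 m and x of mould_0 in the frame of drawer_floor between 0.045 and 0.192 m and y of mould_0 in the frame of drawer_floor between -0.145 and 0.145 m and z of each of mould_0, mould_1 in the frame of drawer_floor below 0.01 m and x of mould_1 in the frame of drawer_floor between 0.045 and 0.192 m and y of mould_1 in the frame of drawer_floor between -0.145 and 0.145 m and value of joint drawer above 0.15 m), for 0.2 s.
At the end, for the whole second after the job is handed in: The drawer is home (within 6 mm). Every crucible present stands upright (within 7 degrees) in the drawer, each smaller one inside every larger one, standing on its neighbour's floor (within 7 mm). Every mould present lies flat, open side up, on the drawer floor (within 10 mm). All at rest (x of crucible_A in the frame of drawer_floor between 0.015 and 0.222 m and y of crucible_A in the frame of drawer_floor between -0.135 and 0.135 m and z of crucible_A in the frame of drawer_floor between -0.006 and 0.05 m and angle between each of crucible_A, crucible_B, crucible_C, crucible_D, mould_0, mould_1's own z axis and vertical below 0.12 rad and linear speed of each of crucible_A, crucible_B, crucible_C, crucible_D, mould_0, mould_1 below 0.03 m/s and horizontal distance between crucible_A and crucible_B below 0.009 m and z of crucible_A in the frame of crucible_B between 0.008 and 0.021 m and horizontal distance between crucible_A and crucible_C below 0.021 m and z of crucible_A in the frame of crucible_C between 0.008 and 0.035 m and horizontal distance between crucible_A and crucible_D below 0.033 m and z of crucible_A in the frame of crucible_D between 0.008 and 0.049 m and x of crucible_B in the frame of drawer_floor between 0.015 and 0.222 m and y of crucible_B in the frame of drawer_floor between -0.135 and 0.135 m and z of crucible_B in the frame of drawer_floor between -0.006 and 0.036 m and horizontal distance between crucible_B and crucible_C below 0.009 m and z of crucible_B in the frame of crucible_C between 0.008 and 0.021 m and horizontal distance between crucible_B and crucible_D below 0.021 m and z of crucible_B in the frame of crucible_D between 0.008 and 0.035 m and x of crucible_C in the frame of drawer_floor between 0.015 and 0.222 m and y of crucible_C in the frame of drawer_floor between -0.135 and 0.135 m and z of crucible_C in the frame of drawer_floor between -0.006 and 0.022 m and horizontal distance between crucible_C and crucible_D below 0.009 m and z of crucible_C in the frame of crucible_D between 0.008 and 0.021 m and x of crucible_D in the frame of drawer_floor between 0.015 and 0.222 m and y of crucible_D in the frame of drawer_floor between -0.135 and 0.135 m and z of crucible_D in the frame of drawer_floor between -0.006 and 0.008 m and x of mould_0 in the frame of drawer_floor between 0.045 and 0.192 m and y of mould_0 in the frame of drawer_floor between -0.145 and 0.145 m and z of each of mould_0, mould_1 in the frame of drawer_floor below 0.01 m and x of mould_1 in the frame of drawer_floor between 0.045 and 0.192 m and y of mould_1 in the frame of drawer_floor between -0.145 and 0.145 m and value of joint drawer below 0.006 m and velocity of joint drawer below 0.02 m/s); the robot touches nothing.
Of crucible_A, crucible_B, crucible_C, crucible_D only 3 to 4 are there at a start; the rules pass over those that are not, and their reading is None.
Of mould_0, mould_1 only 1 to 2 are there at a start; the rules pass over those that are not, and their reading is None.
At some moment in a run one of crucible_A, crucible_B, crucible_C, crucible_D, mould_0, mould_1 may be knocked a few centimetres aside while the robot is not near it.
It also fails if it takes over 208 s, if anything falls off the work surface, if the arm or the gripper's body presses on something with over 40 N, if the wrist force passes 120 N, or if a joint passes its speed limit or range.

### The arm

A 6-joint arm with a two-finger parallel gripper is mounted at the origin on the work surface. World frame = base frame: x ahead of the robot, y to its left, z up, the work surface at z = 0. Lengths are in m, angles in degrees, forces in N, time in s.
With the tool pointing down it reaches from about 0.3 to 0.75 m from the base axis. Payload 8.5 kg.
Tool frame: the origin (TCP) lies midway between the tips of the shut fingers; the grasp point (between the pads) lies grasp_offset behind it (grasp_offset is the distance from the TCP to the grasp point, in m); z points along the fingers, y is the line along which they close (so a half turn about z gives the same grasp; the last joint's range is limited). The gripper opens to 85 mm and grips with 20 to 120 N. Pads are 22 mm wide; open, the fingers measure 114 mm over their backs; the gripper's body (76 mm by 85 mm) begins 54 mm behind the grasp point. The pads swing forward as they close: fully open they stand 13 mm farther back than shut.
Start: joints at [-76.679, 21.807, 74.336, -0, 83.858, -12.336], TCP at [0.238, -0.496, 0.199] pointing down, gripper open.
Joint ranges: [-178.18, 178.18], [-50.72, 133.34], [12.68, 142.11], [-81.47, 261.47], [9.98, 163.14], [-165.26, 165.26]. Speed limits (degrees/s): [136.94, 136.94, 180, 180, 180, 180].

### API

Orientations are given as a 3x3 rotation matrix whose columns are the frame's x, y, z axes.
In Python, from rig import observe, get_image, camera_params, close_job, grasp_offset gives the robot as it stands.
- The arm moves only by the shell command python3 -m handwheel 'ROWS' [OPENING] [FORCE]. ROWS is JSON, a list of rows, each a list of 2 entries, a list of its own where there are three numbers: the shift along the tool's x, y, z as a fraction of full scale, then the turn, a rotation vector about the tool's x, y, z as a fraction of full scale. In form: [[[dx, dy, dz], [ax, ay, az]], ...]. A call has 1 to 10 rows; each row is the pose to reach, as a shift and turn from the pose commanded when the call began, along the tool's axes at that moment, turning the shorter way round; what a row does not reach only later rows make up. Full scale, the value 1, is 0.5 m for a shift and pi rad for a turn. A row lasts 1/10 s, in which the tool goes at most 50 mm and 8.59 degrees, less where a joint would pass 70% of its speed; a pose out of reach is approached as far as the arm can. A call with a number of a shift or a turn outside -1 to 1 is refused whole. A call with a gripper value outside its range is refused whole. OPENING is the opening, from 0 (shut) to 1 (fully open), set as the call begins (- or left out, the last holds). The fingers move at their own pace and stop on an object; FORCE is the grip in N (left out, the last holds). Time passes only in rows, so rows that repeat a pose let the fingers close. It gives the time, the measured TCP pose, the force, the opening and the grip force at its end, in the units of the state.
- observe(): the state, without advancing time (a new reading comes with each control period).
- get_image(name): name is "scene" or "top" or "wrist"; returns (picture, depth): 420x560x3 uint8, red, green, blue; 420x560 float32, m along the optical axis (not along the pixel's ray), 0 where there is no reading.
- camera_params(name): a dict with "K" (3x3 intrinsics, pixels), "R" (3x3) and "t" (3): a world point X has camera coordinates R X + t. Camera axes: x right, y down, z forward; pixel columns grow to the right and rows downward; lengths in m; the calibration is good to about 2 mm. The wrist camera is an equidistant fisheye: a pixel r from the principal point sees the ray r / f radians off the axis. A picture is of the moment at which its call begins: read the wrist's pose just before it. camera_params takes no time and is no camera call; for the wrist camera it gives the pose at the moment of the call.
- close_job(): hands the job in; it is judged then, once.
The state is a dict: "time_s": time; "q": joint angles; "qvel": joint speeds; "joint_efforts": joint torques, N m; "position": TCP position; "tool_rot": TCP orientation; "ft_force": force on the tool from outside, world axes, zero at the start; "wrist_torque": the same for the moment, N m; "grip_width": finger opening in m; "gripper_force": force on a finger pad.
Only numpy, scipy, OpenCV 4.12 (cv2) and the standard library are available. Lean on these libraries where they do the work, as an engineer would, in place of code of your own. Each camera call takes 0.05 s, during which the arm holds its last target. There are 200 camera calls.

## Working session

There is one attempt and no reset: what is moved stays moved. The work goes in short steps, Python scripts to look and compute and a shell command to move; the robot and the scene stay as the last step left them, time stands still between calls to the robot, and variables do not carry over. Pictures are saved under pics/ and viewed, at most 14 in all, crops included, and the job is handed in when it is done.

```bash
ls; mkdir -p pics; python3 - <<'E'
from rig import *
import cv2,numpy as np
s=observe();print(s['time_s'],s['position'],s['tool_rot'],s['grip_width'],grasp_offset if not callable(grasp_offset) else grasp_offset())
for n in("top","scene"):
    im,d=get_image(n);cv2.imwrite(f"pics/{n}0.png",im[:,:,::-1]);np.savez(f"{n}0.npz",im=im,d=d)
    p=camera_params(n);print(n,p)
E
```

```text
pics
0.0 [ 0.2380431  -0.49544711  0.19831055] [[ 9.01430612e-01  4.32923495e-01 -3.15485348e-04]
 [ 4.32923484e-01 -9.01429555e-01  1.41893854e-03]
 [ 3.29904015e-04 -1.41565565e-03 -9.99998944e-01]] 0.08562555581038694 0.0187
top {'K': array([[479.46799941,   0.        , 276.20865083],
       [  0.        , 479.46799941, 204.65489526],
       [  0.        ,   0.        ,   1.        ]]), 'R': array([[ 6.60572904e-04, -9.99768852e-01, -2.14896859e-02],
       [-9.86543259e-01,  2.86201286e-03, -1.63475402e-01],
       [ 1.63499119e-01,  2.13084922e-02, -9.86313331e-01]]), 't': array([0.10870546, 0.57532956, 1.22498955])}
scene {'K': array([[503.43431604,   0.        , 279.98861033],
       [  0.        , 503.43431604, 210.86628219],
       [  0.        ,   0.        ,   1.        ]]), 'R': array([[-0.4460648 , -0.89492933, -0.01130008],
       [-0.76676511,  0.38863439, -0.51091543],
       [ 0.4616248 , -0.21923688, -0.8595567 ]]), 't': array([0.34010158, 0.44534828, 1.01597911])}
```

View pics/top0.png

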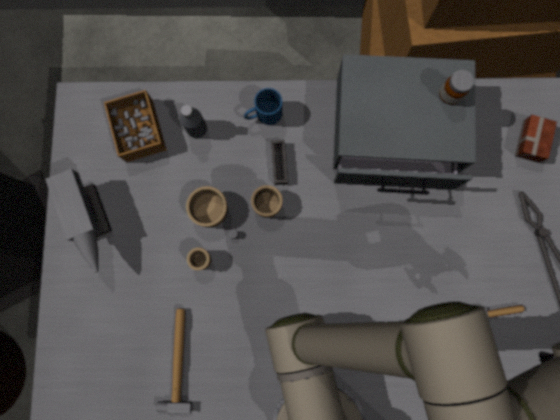

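View pics/scene0.png

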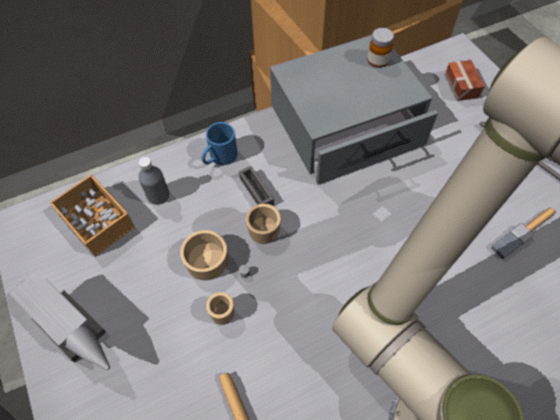

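```bash
cat > h.py <<'E'
from rig import *
import cv2,numpy as np
def cloud(n,im=None,d=None,p=None):
    if im is None: im,d=get_image(n)
    p=p or camera_params(n);K,R,t=p['K'],p['R'],p['t']
    v,u=np.mgrid[:d.shape[0],:d.shape[1]]
    c=np.stack([(u-K[0,2])/K[0,0]*d,(v-K[1,2])/K[1,1]*d,d],-1)
    X=(c-t)@R; X[d==0]=np.nan
    return im,X
def ray(n,u,v,z,p=None):
    p=p or camera_params(n);K,R,t=p['K'],p['R'],p['t']
    o=-R.T@t; r=R.T@np.array([(u-K[0,2])/K[0,0],(v-K[1,2])/K[1,1],1]); return o+r*(z-o[2])/r[2]
def comps(m,amin):
    n,l,s,c=cv2.connectedComponentsWithStats(m.astype(np.uint8))
    return [(l==i,s[i],c[i]) for i in range(1,n) if s[i][4]>=amin]
def circ(P):
    A=np.c_[2*P,np.ones(len(P))];x=np.linalg.lstsq(A,(P**2).sum(1),rcond=None)[0]
    return x[0],x[1],np.sqrt(x[2]+x[0]**2+x[1]**2)
E
cat > m1.py <<'E'
from h import *
for n in("top","scene"):
    z=np.load(f"{n}0.npz");im,X=cloud(n,z['im'],z['d'])
    Z=X[...,2];hsv=cv2.cvtColor(im,cv2.COLOR_RGB2HSV)
    print(n,'bench z',[np.round(X[r,c],3) for r,c in((300,120),(330,230))])
    rim=(Z>.054)&(Z<.072)&(hsv[...,0]>8)&(hsv[...,0]<25)&(hsv[...,1]>60)
    for m,s,c in comps(rim,40):
        P=X[m][:,:2];x=circ(P);r=np.hypot(*(P-x[:2]).T);print('rim',c.round(),s[4],np.round(x,4),'out r',np.percentile(r,97).round(4),'z',np.median(Z[m]).round(4))
    mo=(Z>.022)&(Z<.042)&(im.max(2)<110)&(hsv[...,1]<110)
    for m,s,c in comps(mo,60):
        P=X[m][:,:2].astype(np.float32);print('dark',c.round(),s[4],[np.round(q,3) for q in cv2.minAreaRect(P)],Z[m].mean().round(3))
    top=(Z>.14)&(Z<.156)&(X[...,0]>.4)
    for m,s,c in comps(top,300):
        P=X[m][:,:2].astype(np.float32);print('cab',c.round(),s[4],np.round(cv2.boxPoints(cv2.minAreaRect(P)),3).tolist(),np.median(Z[m]).round(3))
    bar=(Z>.105)&(Z<.132)&(X[...,0]>.35)&(X[...,0]<.62)&(X[...,1]>-.4)&(X[...,1]<.1)
    for m,s,c in comps(bar,25):
        P=X[m][:,:2].astype(np.float32);print('bar/front',c.round(),s[4],np.round(cv2.boxPoints(cv2.minAreaRect(P)),3).tolist(),np.median(Z[m]).round(3))
E
python3 m1.py
```

```text
top bench z [array([0.325, 0.529, 0.001]), array([0.247, 0.231, 0.002])]
rim [455.   1.] 74 [ 1.1411 -0.4     0.0344] out r 0.0553 z 0.0583
rim [132. 123.] 567 [0.7988 0.4969 0.0788] out r 0.0956 z 0.0664
rim [206. 206.] 380 [0.5706 0.2918 0.0493] out r 0.0533 z 0.0619
rim [266. 200.] 266 [0.5849 0.1334 0.0373] out r 0.041 z 0.0619
rim [198. 259.] 198 [0.4327 0.3099 0.0255] out r 0.0291 z 0.0618
dark [122. 130.] 99 [array([0.793, 0.537]), array([0.044, 0.034]), np.float64(18.921)] 0.037
dark [133. 143.] 77 [array([0.75 , 0.504]), array([0.034, 0.03 ]), np.float64(16.232)] 0.037
dark [279. 161.] 312 [array([0.7, 0.1]), array([0.12 , 0.038]), np.float64(4.135)] 0.031
dark [ 97. 208.] 460 [array([0.572, 0.599]), array([0.142, 0.035]), np.float64(19.348)] 0.027
dark [543. 232.] 72 [array([ 0.505, -0.6  ]), array([0.029, 0.024]), np.float64(69.365)] 0.026
dark [174. 407.] 252 [array([0.06, 0.37]), array([0.088, 0.028]), np.float64(85.37)] 0.026
cab [405. 110.] 12935 [[0.6629999876022339, -0.38600000739097595], [0.9350000023841858, -0.4009999930858612], [0.953000009059906, -0.0630000010132
[... 1395 characters left out ...]
829)] 0.033
dark [212. 271.] 109 [array([0.53, 0.29]), array([0.023, 0.084]), np.float64(5.578)] 0.033
dark [ 83. 313.] 272 [array([0.572, 0.597]), array([0.138, 0.02 ]), np.float64(22.567)] 0.025
dark [ 69. 353.] 62 [array([0.496, 0.642]), array([0.034, 0.014]), np.float64(21.231)] 0.025
cab [346.  87.] 9450 [[0.6610000133514404, -0.3840000033378601], [0.9350000023841858, -0.4020000100135803], [0.9570000171661377, -0.06300000101327896], [0.6830000281333923, -0.04500000178813934]] 0.149
bar/front [386. 147.] 258 [[0.5889999866485596, -0.27399998903274536], [0.6190000176429749, -0.27399998903274536], [0.6200000047683716, -0.14399999380111694], [0.5910000205039978, -0.14399999380111694]] 0.122
```

```bash
cat >> h.py <<'E'
from scipy.spatial.transform import Rotation as Ro
CY=np.arctan2(-.019,.338)           # cabinet yaw
CO=np.array([.672,-.217]);CX=np.array([np.cos(CY),np.sin(CY)]);CL=np.array([-CX[1],CX[0]])
def tocab(X): q=X[...,:2]-CO; return np.stack([q@CX,q@CL,X[...,2]],-1)
def fromcab(x,y): return CO+x*CX+y*CL
def go(p,yaw=None):
    """yaw: world angle (deg) of tool y; prints shift+turn fractions to reach TCP p pointing down"""
    s=observe();R=np.array(s['tool_rot']);d=R.T@(np.array(p)-s['position'])/.5
    if yaw is None: yaw=np.degrees(np.arctan2(R[1,1],R[0,1]))
    best=None
    for k in (0,180):
        a=np.radians(yaw+k);y=np.array([np.cos(a),np.sin(a),0]);z=np.array([0,0,-1.]);T=np.c_[np.cross(y,z),y,z]
        r=Ro.from_matrix(R.T@T).as_rotvec()/np.pi
        if best is None or np.linalg.norm(r)<np.linalg.norm(best): best=r
    print('t',s['time_s'],'pos',np.round(s['position'],4),'q6',np.round(s['q'][5],1),'w',round(s['grip_width'],4),'shift',d.round(4).tolist(),'turn',best.round(4).tolist())
E
python3 - <<'E'
from h import *
for n in("top","scene"):
    z=np.load(f"{n}0.npz");im,X=cloud(n,z['im'],z['d']);Y=tocab(X)
    m=(Y[...,2]>.11)&(Y[...,2]<.128)&(abs(Y[...,1])<.055)&(Y[...,0]<0)&(Y[...,0]>-.15)
    h,e=np.histogram(Y[m][:,0],bins=np.arange(-.1,.005,.005));print(n,dict(zip(e.round(3).tolist(),h.tolist())))
    b=m&(Y[...,0]<-.055);print('handle x,y med',np.median(Y[b],0).round(4),'z95',np.percentile(Y[b][:,2],95))
    f=(Y[...,2]>.128)&(Y[...,2]<.142)&(abs(Y[...,1])<.15)&(Y[...,0]<-.01)&(Y[...,0]>-.15);print('front top x',np.percentile(Y[f][:,0],[5,50,95]).round(4),f.sum())
    i=(abs(Y[...,1])<.14)&(Y[...,0]<.0)&(Y[...,0]>-.05)&(Y[...,2]<.1);print('inside z',np.percentile(Y[i][:,2],[5,50,95]).round(3) if i.sum() else 0)
o=fromcab(-.075,0);print(o)
go([.55,-.21,.25],np.degrees(CY))
E
```

```text
top {-0.1: 0, -0.095: 0, -0.09: 0, -0.085: 1, -0.08: 93, -0.075: 82, -0.07: 23, -0.065: 11, -0.06: 13, -0.055: 8, -0.05: 13, -0.045: 9, -0.04: 69, -0.035: 0, -0.03: 0, -0.025: 0, -0.02: 0, -0.015: 0, -0.01: 0, -0.005: 0}
handle x,y med [-0.0739 -0.0022  0.1219] z95 0.12588243831128346
front top x [-0.0392 -0.034  -0.0276] 645
inside z [-0.003  0.036  0.094]
scene {-0.1: 0, -0.095: 0, -0.09: 0, -0.085: 7, -0.08: 114, -0.075: 58, -0.07: 14, -0.065: 6, -0.06: 11, -0.055: 9, -0.05: 9, -0.045: 26, -0.04: 127, -0.035: 2, -0.03: 0, -0.025: 0, -0.02: 0, -0.015: 0, -0.01: 0, -0.005: 0}
handle x,y med [-7.550e-02  1.000e-04  1.225e-01] z95 0.12628626588724134
front top x [-0.0402 -0.0358 -0.0279] 652
inside z [-0.001  0.037  0.095]
[ 0.59711822 -0.21279067]
t 0.1 pos [ 0.2381 -0.4955  0.1984] q6 -12.3 w 0.0859 shift [0.8096, -0.2447, -0.1027] turn [-0.0003, -0.0003, -0.3396]
```

```bash
python3 -m handwheel '[[[0.2,-0.05,-0.1],[0,0,-0.05]],[[0.3,-0.1,-0.1],[0,0,-0.1]],[[0.892,-0.199,-0.103],[0,0,-0.34]],[[0.892,-0.199,-0.103],[0,0,-0.34]],[[0.892,-0.199,-0.103],[0,0,-0.34]],[[0.892,-0.199,-0.103],[0,0,-0.34]],[[0.892,-0.199,-0.103],[0,0,-0.34]],[[0.892,-0.199,-0.103],[0,0,-0.34]],[[0.892,-0.199,-0.103],[0,0,-0.34]],[[0.892,-0.199,-0.103],[0,0,-0.34]]]' 1
python3 - <<'E'
from h import *
im,d=get_image("top");cv2.imwrite("pics/top1.png",im[:,:,::-1]);np.savez("top1.npz",im=im,d=d)
go([.597,-.213,.12],np.degrees(CY))
E
```

```text
time_s: 1.1
position: [0.5997, -0.2095, 0.2496]
tool_rot: [[0.051, 0.999, -0.0], [0.999, -0.051, 0.001], [0.001, -0.0, -1.0]]
ft_force: [0.0, 0.1, -0.5]
grip_width: 0.0853
gripper_force: 0.0
t 1.15 pos [ 0.5997 -0.2097  0.2495] q6 -27.1 w 0.085 shift [-0.0072, -0.0049, 0.2589] turn [-0.0002, -0.0004, 0.0018]
```

View pics/top1.png

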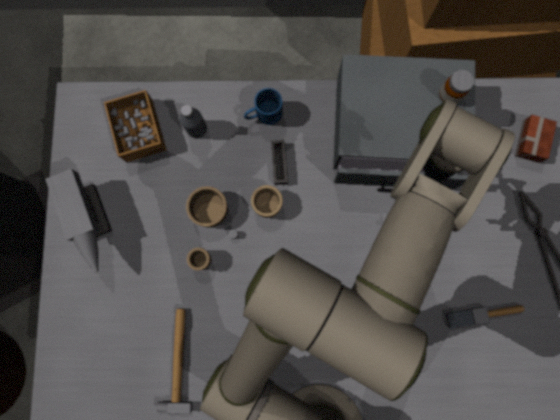

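```bash
python3 -m handwheel '[[[-0.007,-0.005,0.05],[0,0,0]],[[-0.007,-0.005,0.1],[0,0,0]],[[-0.007,-0.005,0.2],[0,0,0]],[[-0.007,-0.005,0.23],[0,0,0]],[[-0.007,-0.005,0.26],[0,0,0]],[[-0.007,-0.005,0.29],[0,0,0]],[[-0.007,-0.005,0.3],[0,0,0]],[[-0.007,-0.005,0.3],[0,0,0]]]' 0.3 40
python3 -m handwheel '[[[0,0,0],[0,0,0]],[[0,0,0],[0,0,0]],[[0,0,0],[0,0,0]],[[0,0,0],[0,0,0]],[[0,0,0],[0,0,0]]]' 0 40
```

```text
time_s: 1.95
position: [0.5936, -0.2168, 0.0999]
tool_rot: [[0.056, 0.998, -0.001], [0.998, -0.056, 0.001], [0.001, -0.001, -1.0]]
ft_force: [-0.1, 0.4, 0.9]
grip_width: 0.0259
gripper_force: 0.0
time_s: 2.45
position: [0.5944, -0.2163, 0.1006]
tool_rot: [[0.055, 0.998, 0.0], [0.998, -0.055, -0.0], [-0.0, 0.0, -1.0]]
ft_force: [0.3, 0.5, 0.5]
grip_width: -0.0001
gripper_force: 0.0
```

```bash
python3 - <<'E'
from h import *
im,d=get_image("wrist");cv2.imwrite("pics/w1.png",im[:,:,::-1])
im,X=cloud("scene");cv2.imwrite("pics/s1.png",im[:,:,::-1][60:260,260:520].repeat(2,0).repeat(2,1))
print(observe()['position'],camera_params("wrist"))
E
```

```text
[ 0.59440271 -0.21630505  0.10050669] {'K': array([[325.1922621 ,   0.        , 280.92328742],
       [  0.        , 325.1922621 , 211.68685332],
       [  0.        ,   0.        ,   1.        ]]), 'R': array([[ 9.98522016e-01, -5.43482723e-02, -2.20757936e-04],
       [-5.13982163e-02, -9.45626215e-01,  3.21168622e-01],
       [-1.76637142e-02, -3.20682594e-01, -9.47021999e-01]]), 't': array([-0.60494012, -0.1838269 ,  0.22862542])}
```

View pics/w1.png

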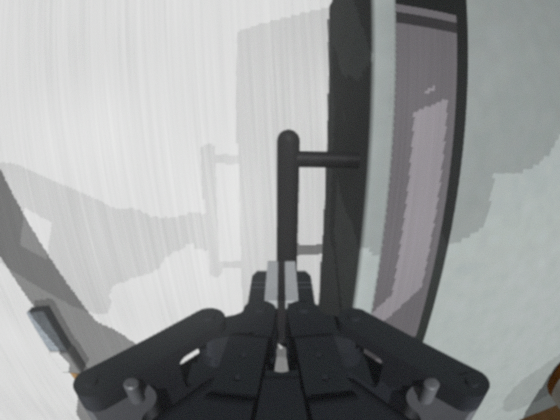

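View pics/s1.png

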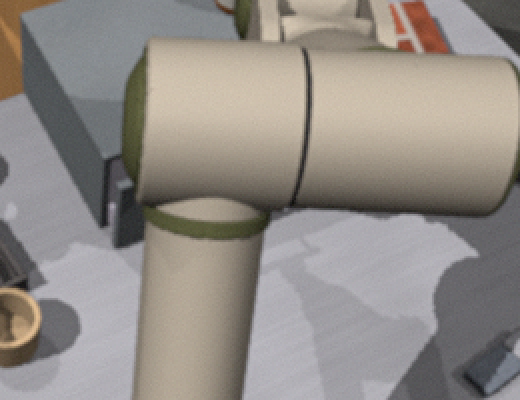

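```bash
cat >> h.py <<'E'
def wcloud():
    p=camera_params("wrist");im,d=get_image("wrist");K,R,t=p['K'],p['R'],p['t']
    v,u=np.mgrid[:420,:560];x=(u-K[0,2])/K[0,0];y=(v-K[1,2])/K[1,1];th=np.hypot(x,y)+1e-9
    c=np.stack([x/th*np.sin(th),y/th*np.sin(th),np.cos(th)],-1);c=c/np.maximum(c[...,2:],1e-3)*d[...,None]
    X=(c-t)@R;X[d==0]=np.nan;return im,X
E
python3 - <<'E'
from h import *
im,X=wcloud()
for v,u in((150,288),(200,288),(240,288),(255,288),(275,275),(275,295),(285,260),(285,305),(160,330),(200,345),(150,382)): print(v,u,X[v,u].round(4),tocab(X[v,u]).round(4))
E
```

```text
150 288 [ 0.6008 -0.1546  0.1229] [-0.0746  0.0583  0.1229]
200 288 [ 0.5996 -0.1789  0.124 ] [-0.0745  0.034   0.124 ]
240 288 [ 0.5986 -0.2006  0.1226] [-0.0742  0.0122  0.1226]
255 288 [ 0.5982 -0.2086  0.124 ] [-0.0742  0.0043  0.124 ]
275 275 [ 0.5921 -0.2046  0.1511] [-0.0804  0.0079  0.1511]
275 295 [ 0.6009 -0.2047  0.1518] [-0.0717  0.0083  0.1518]
285 260 [ 0.5853 -0.2086  0.1526] [-0.0871  0.0036  0.1526]
285 305 [ 0.6051 -0.2097  0.1525] [-0.0672  0.0036  0.1525]
160 330 [ 0.6206 -0.1603  0.1227] [-0.0545  0.0537  0.1227]
200 345 [ 0.6341 -0.1908  0.0902] [-0.0393  0.024   0.0902]
150 382 [ 0.6426 -0.1542  0.1355] [-0.0329  0.061   0.1355]
```

```bash
python3 -m handwheel '[[[0,0,0],[0,0,0]],[[0,-0.02,0],[0,0,0]],[[0,-0.04,0],[0,0,0]],[[0,-0.06,0],[0,0,0]],[[0,-0.06,0],[0,0,0]]]' 0 40
python3 - <<'E'
from h import *
im,X=wcloud()
for v,u in((150,288),(200,288),(240,288),(150,382),(275,275),(275,295)): print(v,u,X[v,u].round(4),tocab(X[v,u]).round(4))
cv2.imwrite("pics/w2.png",im[100:400,100:500,::-1])
E
```

```text
time_s: 3.1
position: [0.5636, -0.2146, 0.1006]
tool_rot: [[0.055, 0.998, -0.0], [0.998, -0.055, 0.0], [0.0, -0.0, -1.0]]
ft_force: [-0.0, 0.5, 0.6]
grip_width: -0.0003
gripper_force: 0.0
150 288 [ 0.5717 -0.1702 -0.0017] [-0.1028  0.0411 -0.0017]
200 288 [ 0.5695 -0.2147 -0.0008] [-0.1025 -0.0034 -0.0008]
240 288 [ 5.676e-01 -2.529e-01  1.000e-04] [-1.022e-01 -4.170e-02  1.000e-04]
150 382 [ 0.6358 -0.164   0.059 ] [-0.0391  0.0509  0.059 ]
275 275 [ 0.5613 -0.2033  0.1506] [-0.1113  0.0075  0.1506]
275 295 [ 0.5701 -0.2031  0.1517] [-0.1025  0.0081  0.1517]
```

View pics/w2.png

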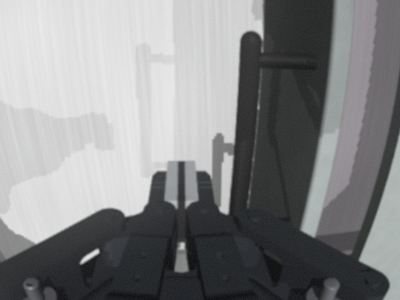

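```bash
python3 - <<'E'
from h import *
p=camera_params("wrist");print('cam',(-p['R'].T@p['t']).round(4),'axis',p['R'][2].round(3), observe()['position'])
im,X=wcloud()
for v in range(250,330,4): print(v,X[v,273].round(4),X[v,297].round(4),im[v,273])
E
```

```text
cam [ 0.5685 -0.1318  0.2756] axis [-0.018 -0.321 -0.947] [ 0.56423535 -0.21475322  0.10066827]
250 [ 5.538e-01 -2.626e-01  1.000e-04] [ 5.763e-01 -2.640e-01 -3.000e-04] [216 215 216]
254 [ 5.535e-01 -2.669e-01 -3.000e-04] [ 0.5761 -0.268   0.    ] [210 214 211]
258 [ 5.533e-01 -2.709e-01  2.000e-04] [ 5.760e-01 -2.721e-01  4.000e-04] [213 214 213]
262 [ 0.5608 -0.2033  0.1383] [ 5.758e-01 -2.765e-01  1.000e-04] [157 159 161]
266 [ 0.5608 -0.2036  0.1417] [ 5.757e-01 -2.808e-01  2.000e-04] [156 157 161]
270 [ 0.5609 -0.2037  0.1454] [ 0.5755 -0.2849  0.0008] [155 158 161]
274 [ 0.5611 -0.203   0.1504] [ 0.5718 -0.2073  0.144 ] [152 156 158]
278 [ 0.5611 -0.2034  0.1532] [ 0.5716 -0.2078  0.1467] [154 157 161]
282 [ 0.5612 -0.2035  0.1564] [ 0.5715 -0.2083  0.1495] [153 157 160]
286 [ 0.5612 -0.2034  0.1599] [ 0.5713 -0.2076  0.1539] [151 154 156]
290 [ 0.5613 -0.2033  0.1632] [ 0.5711 -0.2038  0.1631] [148 152 155]
294 [ 0.5613 -0.2038  0.1654] [ 0.5709 -0.2036  0.1665] [149 152 155]
298 [ 0.5614 -0.2038  0.1683] [ 0.5708 -0.2033  0.1698] [146 150 153]
302 [ 0.5615 -0.2037  0.1712] [ 0.5706 -0.2028  0.1733] [131 136 135]
306 [ 0.5617 -0.2021  0.1762] [ 0.5705 -0.2013  0.178 ] [69 71 73]
310 [ 0.5617 -0.2022  0.1786] [ 0.5704 -0.2026  0.1787] [53 56 59]
314 [ 0.5617 -0.2026  0.1806] [ 0.5703 -0.2035  0.18  ] [48 52 54]
318 [ 0.5618 -0.202   0.1837] [ 0.5702 -0.2033  0.1826] [43 45 50]
322 [ 0.5618 -0.2024  0.1855] [ 0.5701 -0.2032  0.1851] [42 44 47]
326 [ 0.5617 -0.2044  0.1853] [ 0.57   -0.2027  0.1879] [37 36 39]
```

```bash
python3 -m handwheel '[[[0,0,0],[0,0,0]],[[0,0.04,0],[0,0,0]],[[0,0.068,0],[0,0,0]],[[0,0.068,0],[0,0,0]],[[0,0.068,0.02],[0,0,0]],[[0,0.068,0.04],[0,0,0]],[[0,0.068,0.06],[0,0,0]],[[0,0.068,0.075],[0,0,0]],[[0,0.068,0.075],[0,0,0]]]' 0.3 40
python3 -m handwheel '[[[0,0,0],[0,0,0]],[[0,0,0],[0,0,0]],[[0,0,0],[0,0,0]],[[0,0,0],[0,0,0]],[[0,0,0],[0,0,0]]]' 0 40
```

```text
time_s: 4.1
position: [0.598, -0.2164, 0.0621]
tool_rot: [[0.055, 0.998, -0.001], [0.998, -0.055, 0.001], [0.001, -0.001, -1.0]]
ft_force: [0.2, -0.5, 0.3]
grip_width: 0.0253
gripper_force: 0.0
time_s: 4.6
position: [0.5982, -0.2165, 0.0627]
tool_rot: [[0.055, 0.998, -0.0], [0.998, -0.055, 0.0], [0.0, -0.0, -1.0]]
ft_force: [-0.7, -1.6, -2.2]
grip_width: 0.0095
gripper_force: 38.8
```

```bash
python3 -m handwheel '[[[0,-0.04,0],[0,0,0]],[[0,-0.08,0],[0,0,0]],[[0,-0.12,0],[0,0,0]],[[0,-0.16,0],[0,0,0]],[[0,-0.2,0],[0,0,0]],[[0,-0.24,0],[0,0,0]],[[0,-0.28,0],[0,0,0]],[[0,-0.32,0],[0,0,0]],[[0,-0.34,0],[0,0,0]],[[0,-0.344,0],[0,0,0]]]' 0 40
python3 -m handwheel '[[[0,0,0],[0,0,0]],[[0,-0.003,0],[0,0,0]],[[0,-0.006,0],[0,0,0]],[[0,-0.006,0],[0,0,0]]]' 0 40
```

```text
time_s: 5.6
position: [0.4269, -0.206, 0.0628]
tool_rot: [[0.056, 0.998, 0.002], [0.998, -0.056, 0.002], [0.002, 0.002, -1.0]]
ft_force: [13.0, 9.5, -11.0]
grip_width: 0.0096
gripper_force: 39.9
time_s: 6.0
position: [0.4271, -0.206, 0.0628]
tool_rot: [[0.056, 0.998, 0.007], [0.998, -0.056, 0.001], [0.002, 0.007, -1.0]]
ft_force: [20.4, 9.8, -13.6]
grip_width: 0.0096
gripper_force: 39.9
```

```bash
python3 -m handwheel '[[[0,0.005,0],[0,0,0]],[[0,0.005,0],[0,0,0]],[[0,0.005,0],[0,0,0]],[[0,0.005,-0.1],[0,0,0]],[[0,0.005,-0.2],[0,0,0]],[[0,0.005,-0.3],[0,0,0]],[[0,0.005,-0.36],[0,0,0]],[[0,0.005,-0.36],[0,0,0]]]' 0.35
python3 -m handwheel '[[[0.1,0,0],[0,0,0]],[[0.2,0,0],[0,0,0]],[[0.3,0,0],[0,0,0]],[[0.4,0,0],[0,0,0]],[[0.5,0,0],[0,0,0]],[[0.6,0,0],[0,0,0]],[[0.7,0,0],[0,0,0]],[[0.7,0,0],[0,0,0]]]'
cat > m2.py <<'E'
from h import *
import sys
for n in("top","scene"):
    im,X=cloud(n);Z=X[...,2];hsv=cv2.cvtColor(im,cv2.COLOR_RGB2HSV)
    cv2.imwrite(f"pics/{n}_{sys.argv[1]}.png",im[:,:,::-1])
    rim=(Z>.05)&(Z<.16)&(hsv[...,0]>8)&(hsv[...,0]<25)&(hsv[...,1]>60)&(X[...,0]>.3)&(X[...,0]<.8)&(X[...,1]>-.5)&(X[...,1]<.42)
    for m,s,c in comps(rim,40):
        t=m&(Z>np.percentile(Z[m],90)-.012)
        P=X[t][:,:2];x=circ(P);r=np.hypot(*(P-x[:2]).T);print(n,'rim',c.round(),s[4],np.round(x,4),'r2-98',np.percentile(r,[2,98]).round(4),'z',np.median(Z[t]).round(4),'cab',tocab(np.array([x[0],x[1],0])).round(3)[:2])
    mo=(Z>.022)&(Z<.062)&(im.max(2)<110)&(hsv[...,1]<110)&(X[...,0]>.3)&(X[...,0]<.8)&(X[...,1]>-.5)&(X[...,1]<.42)
    for m,s,c in comps(mo,120):
        P=X[m][:,:2].astype(np.float32);print(n,'dark',c.round(),s[4],[np.round(q,3) for q in cv2.minAreaRect(P)],Z[m].mean().round(3))
    Y=tocab(X)
    f=(Z>.128)&(Z<.142)&(abs(Y[...,1])<.15)&(Y[...,0]<-.05)&(Y[...,0]>-.3)
    if f.sum()>50: print(n,'front top x',np.percentile(Y[f][:,0],[5,50,95]).round(4),f.sum(), 'y',np.percentile(Y[f][:,1],[1,99]).round(3))
    i=(abs(Y[...,1])<.14)&(Y[...,0]<-.02)&(Y[...,0]>-.19);zz=Y[i][:,2];print(n,'inside z',np.nanpercentile(zz,[2,50,98]).round(3))
E
python3 m2.py a
```

```text
time_s: 6.8
position: [0.4272, -0.2082, 0.2473]
tool_rot: [[0.055, 0.998, 0.007], [0.998, -0.055, -0.006], [-0.006, 0.007, -1.0]]
ft_force: [0.5, -0.0, -0.3]
grip_width: 0.0299
gripper_force: 0.0
time_s: 7.6
position: [0.4443, 0.147, 0.242]
tool_rot: [[0.048, 0.999, -0.001], [0.999, -0.048, 0.001], [0.001, -0.002, -1.0]]
ft_force: [-0.5, -1.3, 0.3]
grip_width: 0.0298
gripper_force: 0.0
top rim [265. 194.] 193 [0.5854 0.1335 0.0372] r2-98 [0.0334 0.0412] z 0.0616 cab [-0.106  0.345]
top rim [202. 202.] 299 [0.5707 0.292  0.0492] r2-98 [0.0452 0.0536] z 0.0614 cab [-0.13   0.502]
top rim [195. 259.] 162 [0.4327 0.3106 0.0252] r2-98 [0.0214 0.0291] z 0.0618 cab [-0.269  0.513]
top dark [279. 161.] 315 [array([0.7, 0.1]), array([0.121, 0.038]), np.float64(4.136)] 0.032
top dark [453. 195.] 376 [array([ 0.585, -0.365]), array([0.032, 0.221]), np.float64(87.129)] 0.037
top front top x [-0.2096 -0.2041 -0.1984] 639 y [-0.146  0.147]
top inside z [0.015 0.02  0.025]
scene rim [262. 220.] 362 [0.584  0.1353 0.0373] r2-98 [0.0326 0.0419] z 0.0611 cab [-0.108  0.347]
scene rim [204. 252.] 536 [
[... 170 characters left out ...]
]
scene dark [392. 124.] 667 [array([ 0.692, -0.293]), array([0.078, 0.185]), np.float64(7.824)] 0.04
scene dark [253. 186.] 232 [array([0.697, 0.105]), array([0.118, 0.034]), np.float64(5.612)] 0.03
scene dark [455. 188.] 132 [array([ 0.456, -0.331]), array([0.07 , 0.005]), np.float64(85.732)] 0.044
scene dark [157. 193.] 211 [array([0.784, 0.335]), array([0.056, 0.025]), np.float64(89.612)] 0.042
scene dark [193. 243.] 206 [array([0.606, 0.31 ]), array([0.021, 0.073]), np.float64(27.164)] 0.04
scene dark [212. 270.] 167 [array([0.53 , 0.291]), array([0.025, 0.086]), np.float64(3.496)] 0.038
scene front top x [-0.2105 -0.2061 -0.1989] 454 y [-0.146  0.043]
scene inside z [0.016 0.021 0.025]
```

View pics/top_a.png

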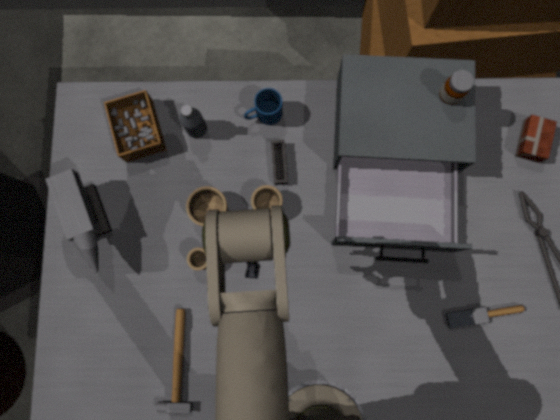

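```bash
sed -i "s/    for k in (0,180):/    for k in (0,):/; s/d=R.T@(np.array(p)-s\['position'\])/d=R.T@(np.array(p)-[0,0,.0365]-s['position'])/" h.py; cat >> h.py <<'E'
CD=np.degrees(CY)
def fl(x,y): return fromcab(x-.199,y)
E
python3 - <<'E'
from h import *
go([.567,.2436,.13],CD+90)
print(observe()['q'])
E
```

```text
t 7.7 pos [0.4448 0.143  0.2421] q6 6.3 w 0.0304 shift [0.214, 0.2339, 0.2967] turn [-0.0005, -0.0002, -0.4988]
[ 3.26918977e+00  1.16861203e+01  8.17925114e+01 -2.67212112e-02
  8.66110629e+01  6.27924432e+00]
```

```bash
python3 -m handwheel '[[[0.1,0.1,0],[0,0,-0.04]],[[0.214,0.234,0],[0,0,-0.5]],[[0.214,0.234,0],[0,0,-0.5]],[[0.214,0.234,0],[0,0,-0.5]],[[0.214,0.234,0.1],[0,0,-0.5]],[[0.214,0.234,0.2],[0,0,-0.5]],[[0.214,0.234,0.29],[0,0,-0.5]],[[0.214,0.234,0.29],[0,0,-0.5]],[[0.214,0.234,0.29],[0,0,-0.5]],[[0.214,0.234,0.29],[0,0,-0.5]]]' 0.35
python3 -m handwheel '[[[0,0,0],[0,0,-0.05]],[[0,0,0],[0,0,-0.1]],[[0,0,0],[0,0,-0.1]]]'
cat > wm.py <<'E'
from h import *
import sys
zr=float(sys.argv[1]) if len(sys.argv)>1 else .062
im,X=wcloud();hsv=cv2.cvtColor(im,cv2.COLOR_RGB2HSV)
m=(hsv[...,0]>8)&(hsv[...,0]<25)&(hsv[...,1]>50)&(abs(X[...,2]-zr)<.007)
for k,s,c in comps(m,150):
    P=X[k][:,:2];x=circ(P);r=np.hypot(*(P-x[:2]).T);print('rim',c.round(),s[4],np.round(x,4),'r2-98',np.percentile(r,[2,98]).round(4),'z',np.median(X[k][:,2]).round(4))
E
python3 wm.py; python3 -c "
from h import *
go([.567,.2436,.042],CD+90)"
```

```text
time_s: 8.7
position: [0.5684, 0.2403, 0.0971]
tool_rot: [[-0.989, 0.146, -0.001], [0.146, 0.989, -0.001], [0.001, -0.001, -1.0]]
ft_force: [-0.1, 0.6, 1.0]
grip_width: 0.0297
gripper_force: 0.0
time_s: 9.0
position: [0.5684, 0.2407, 0.0975]
tool_rot: [[-0.987, -0.163, -0.001], [-0.163, 0.987, -0.0], [0.001, -0.0, -1.0]]
ft_force: [0.0, 0.2, -0.4]
grip_width: 0.0297
gripper_force: 0.0
rim [415.  56.] 2730 [0.4333 0.3109 0.0255] r2-98 [0.0213 0.0296] z 0.0616
rim [351. 228.] 4283 [0.5698 0.2931 0.0491] r2-98 [0.0452 0.0534] z 0.0616
rim [141. 222.] 3376 [0.584  0.1361 0.0374] r2-98 [0.0332 0.0419] z 0.0615
rim [499. 374.] 204 [0.7203 0.523  0.0131] r2-98 [0.0093 0.017 ] z 0.063
t 9.05 pos [0.5684 0.241  0.0976] q6 -87.2 w 0.0297 shift [0.0018, 0.0056, 0.1842] turn [-0.0001, -0.0002, 0.0689]
```

```bash
python3 -m handwheel '[[[0.002,0.006,0],[0,0,0.035]],[[0.002,0.006,0],[0,0,0.069]],[[0.002,0.006,0],[0,0,0.069]],[[0.002,0.006,0.05],[0,0,0.069]],[[0.002,0.006,0.1],[0,0,0.069]],[[0.002,0.006,0.14],[0,0,0.069]],[[0.002,0.006,0.17],[0,0,0.069]],[[0.002,0.006,0.184],[0,0,0.069]],[[0.002,0.006,0.184],[0,0,0.069]]]' 0.35
python3 -m handwheel '[[[0,0,0],[0,0,0]],[[0,0,0],[0,0,0]],[[0,0,0],[0,0,0]],[[0,0,0],[0,0,0]],[[0,0,0],[0,0,0]]]' 0 60
python3 -m handwheel '[[[0,0,-0.03],[0,0,0]],[[0,0,-0.1],[0,0,0]],[[0,0,-0.2],[0,0,0]],[[0,0,-0.28],[0,0,0]],[[0,0,-0.28],[0,0,0]]]'
python3 -c "
from h import *
im,d=get_image('wrist');cv2.imwrite('pics/w3.png',im[:,:,::-1])
print(fl(.1,.07)); p=fl(.1,.07-.0495);go([*p,.22],CD+90);go([*p,.064],CD+90)"
```

```text
time_s: 9.95
position: [0.5663, 0.2451, 0.0052]
tool_rot: [[-0.999, 0.053, -0.002], [0.053, 0.999, -0.0], [0.002, -0.0, -1.0]]
ft_force: [-0.7, -0.5, -0.3]
grip_width: 0.03
gripper_force: 0.0
time_s: 10.45
position: [0.5682, 0.2462, 0.0077]
tool_rot: [[-0.999, 0.053, 0.005], [0.053, 0.999, 0.002], [-0.005, 0.002, -1.0]]
ft_force: [3.0, 1.7, 6.6]
grip_width: 0.0083
gripper_force: 56.2
time_s: 10.95
position: [0.5686, 0.2461, 0.1521]
tool_rot: [[-0.999, 0.052, 0.01], [0.052, 0.999, 0.002], [-0.01, 0.002, -1.0]]
ft_force: [-0.3, -0.7, -1.4]
grip_width: 0.0082
gripper_force: 59.8
[ 0.57708475 -0.14155402]
t 11.0 pos [0.5672 0.2457 0.1486] q6 -74.5 w 0.0079 shift [-0.0601, -0.8714, -0.0703] turn [0.0003, 0.0015, 0.0013]
t 11.0 pos [0.5672 0.2457 0.1486] q6 -74.5 w 0.0079 shift [-0.0586, -0.8716, 0.2417] turn [0.0003, 0.0015, 0.0013]
```

View pics/w3.png

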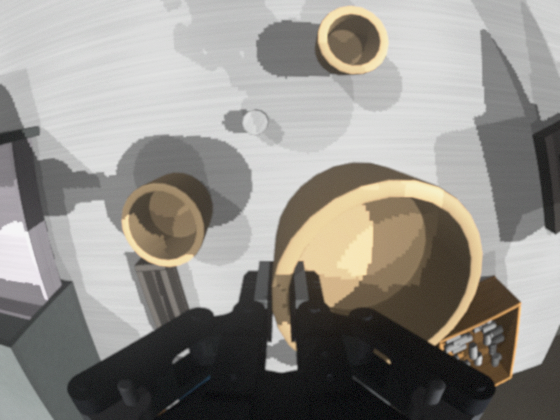

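```bash
python3 -m handwheel '[[[0,-0.05,-0.03],[0,0,0]],[[-0.01,-0.12,-0.07],[0,0,0]],[[-0.02,-0.22,-0.07],[0,0,0]],[[-0.03,-0.32,-0.07],[0,0,0]],[[-0.04,-0.42,-0.07],[0,0,0]],[[-0.05,-0.52,-0.07],[0,0,0]],[[-0.06,-0.62,-0.07],[0,0,0]],[[-0.06,-0.72,-0.07],[0,0,0]],[[-0.06,-0.81,-0.07],[0,0,0]],[[-0.06,-0.87,-0.07],[0,0,0]]]'
python3 - <<'E'
from h import *
im,X=wcloud();hsv=cv2.cvtColor(im,cv2.COLOR_RGB2HSV);Z=X[...,2]
s=observe();tz=s['position'][2]+.0365;p=fl(.1,.07-.0495);print(s['position'])
m=(hsv[...,0]>8)&(hsv[...,0]<25)&(hsv[...,1]>50)&(Z>tz-.06)&(Z<tz+.05)
m=max(comps(m,100),key=lambda k:k[1][4])[0]
# top rim: per angular sector highest points
P=X[m];c=P[:,:2].mean(0);a=np.degrees(np.arctan2(*(P[:,:2]-c).T[::-1]))//20
Q=np.array([np.median(P[(a==i)&(P[:,2]>np.percentile(P[a==i][:,2],85))],0) for i in np.unique(a) if (a==i).sum()>20])
A=np.c_[Q[:,:2]-c,np.ones(len(Q))];w=np.linalg.lstsq(A,Q[:,2],rcond=None)[0];res=Q[:,2]-A@w
print('rim c',circ(Q[:,:2]),'z at c',w[2],'slope deg',np.degrees(np.arctan(w[:2])),'res',np.abs(res).max(),len(Q))
go([*p,.064],CD+90)
E
```

```text
time_s: 12.0
position: [0.5722, -0.1932, 0.1787]
tool_rot: [[-0.998, 0.055, -0.004], [0.055, 0.999, 0.001], [0.004, 0.001, -1.0]]
ft_force: [-0.3, 0.6, -2.0]
grip_width: 0.0082
gripper_force: 59.8
[ 0.57204385 -0.19683548  0.17849716]
rim c (np.float64(0.5687891834717822), np.float64(-0.13938366546687483), np.float64(0.044035896962505996)) z at c 0.22489411244461785 slope deg [-22.07803689   2.5509355 ] res 0.03332460357644823 18
t 12.05 pos [ 0.572  -0.1968  0.1785] q6 -116.8 w 0.0079 shift [-0.005, 0.0122, 0.302] turn [-0.0003, -0.0012, -0.0004]
```

```bash
python3 - <<'E'
from h import *
im,X=wcloud();cv2.imwrite('pics/w4.png',im[:,:,::-1]);np.save('X.npy',X)
E
```

```text
(no output)
```

View pics/w4.png

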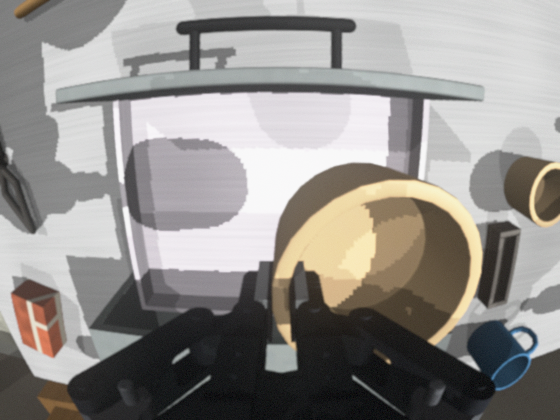

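```bash
python3 - <<'E'
from h import *
X=np.load('X.npy')
for u,v in((420,185),(390,187),(360,196),(325,222),(300,252),(285,280),(455,212),(472,245),(476,275),(465,305),(300,175),(335,168)): print(u,v,X[v,u].round(4))
E
```

```text
420 185 [ 0.5226 -0.1359  0.2304]
390 187 [ 0.5227 -0.1497  0.2312]
360 196 [ 0.5255 -0.1626  0.2326]
325 222 [ 0.5354 -0.1769  0.233 ]
300 252 [ 0.5476 -0.1873  0.2338]
285 280 [ 0.5607 -0.1942  0.2334]
455 212 [ 0.5358 -0.1167  0.2296]
472 245 [ 0.5536 -0.1036  0.2287]
476 275 [ 0.5716 -0.0966  0.2278]
465 305 [ 0.5899 -0.0991  0.2276]
300 175 [ 0.5622 -0.176   0.0193]
335 168 [ 0.5242 -0.1644  0.1809]
```

```bash
python3 -m handwheel '[[[-0.005,0.012,0.05],[0,0,0]],[[-0.005,0.012,0.12],[0,0,0]],[[-0.005,0.012,0.18],[0,0,0]],[[-0.005,0.012,0.23],[0,0,0]],[[-0.005,0.012,0.26],[0,0,0]],[[-0.005,0.012,0.28],[0,0,0]],[[-0.005,0.012,0.287],[0,0,0]],[[-0.005,0.012,0.292],[0,0,0]],[[-0.005,0.012,0.296],[0,0,0]],[[-0.005,0.012,0.296],[0,0,0]]]'
python3 -m handwheel '[[[0,0,0],[0,0,0]],[[0,0,0],[0,0,0]],[[0,0,0],[0,0,0]],[[0,0,-0.04],[0,0,0]],[[0,0,-0.1],[0,0,0]],[[0,0,-0.2],[0,0,0]],[[0,0,-0.3],[0,0,0]],[[0,0,-0.32],[0,0,0]],[[0,0,-0.32],[0,0,0]]]' 0.35
python3 wm.py .081; python3 -c "
from h import *
go([*(np.array([.584,.1358])-.0375*CL),.17],CD+90)"
```

```text
time_s: 13.1
position: [0.5766, -0.1845, 0.0333]
tool_rot: [[-0.999, 0.053, 0.001], [0.053, 0.999, -0.0], [-0.001, -0.0, -1.0]]
ft_force: [-0.2, 0.3, -1.7]
grip_width: 0.0079
gripper_force: 59.8
time_s: 14.0
position: [0.5771, -0.1848, 0.195]
tool_rot: [[-0.999, 0.053, 0.004], [0.053, 0.999, -0.002], [-0.004, -0.002, -1.0]]
ft_force: [0.7, 0.8, -0.7]
grip_width: 0.0299
gripper_force: 0.0
rim [330. 193.] 3003 [ 0.5771 -0.1392  0.0491] r2-98 [0.0452 0.0533] z 0.0816
t 14.05 pos [ 0.5763 -0.1844  0.1927] q6 -115.9 w 0.0297 shift [0.0185, 0.5653, 0.1183] turn [-0.0, 0.0001, 0.0011]
```

```bash
python3 -m handwheel '[[[0,0.1,0],[0,0,0]],[[0.01,0.2,0],[0,0,0]],[[0.018,0.3,0],[0,0,0]],[[0.018,0.4,0],[0,0,0]],[[0.018,0.5,0.04],[0,0,0]],[[0.018,0.565,0.1],[0,0,0]],[[0.018,0.565,0.12],[0,0,0]],[[0.018,0.565,0.12],[0,0,0]],[[0.018,0.565,0.12],[0,0,0]]]'
python3 wm.py; python3 -c "
from h import *
go([*(np.array([.584,.1358])-.0375*CL),.051],CD+90)"
```

```text
time_s: 14.95
position: [0.5823, 0.0971, 0.1325]
tool_rot: [[-0.999, 0.053, -0.001], [0.053, 0.999, -0.0], [0.001, -0.0, -1.0]]
ft_force: [-0.6, 0.3, 1.0]
grip_width: 0.0297
gripper_force: 0.0
rim [510.  40.] 1421 [0.4331 0.31   0.0257] r2-98 [0.0213 0.0298] z 0.0615
rim [326. 210.] 2995 [0.5841 0.1343 0.0374] r2-98 [0.0334 0.0415] z 0.0616
rim [ 71. 203.] 724 [ 0.5782 -0.1384  0.0523] r2-98 [0.0512 0.0534] z 0.0621
rim [ 26. 229.] 954 [ 0.5783 -0.139   0.0444] r2-98 [0.0427 0.0459] z 0.0624
rim [540. 340.] 622 [0.7871 0.5097 0.0869] r2-98 [0.0721 0.1083] z 0.0623
rim [547. 375.] 216 [0.86   0.4975 0.0245] r2-98 [0.0173 0.0353] z 0.0625
t 15.0 pos [0.5827 0.0969 0.1332] q6 -88.9 w 0.0299 shift [0.0019, 0.0029, 0.2375] turn [-0.0001, 0.0002, 0.0006]
```

```bash
python3 -m handwheel '[[[0.001,0,0.08],[0,0,0]],[[0.001,0,0.15],[0,0,0]],[[0.001,0,0.2],[0,0,0]],[[0.001,0,0.225],[0,0,0]],[[0.001,0,0.236],[0,0,0]],[[0.001,0,0.236],[0,0,0]]]' 0.35
python3 -m handwheel '[[[0,0,0],[0,0,0]],[[0,0,0],[0,0,0]],[[0,0,0],[0,0,0]],[[0,0,0],[0,0,0]],[[0,0,0],[0,0,0]]]' 0 60
python3 -m handwheel '[[[0,0,-0.03],[0,0,0]],[[0,0,-0.1],[0,0,0]],[[0,0,-0.2],[0,0,0]],[[0,0,-0.3],[0,0,0]],[[0,0,-0.34],[0,0,0]],[[0,0,-0.34],[0,0,0]]]'
python3 -c "
from h import *
go([*(np.array([.577,-.139])-.0375*CL),.22],CD+90)"
```

```text
time_s: 15.6
position: [0.5823, 0.0976, 0.0155]
tool_rot: [[-0.999, 0.053, 0.001], [0.053, 0.999, -0.0], [-0.001, 0.0, -1.0]]
ft_force: [-0.2, 0.5, 1.1]
grip_width: 0.0297
gripper_force: 0.0
time_s: 16.1
position: [0.5832, 0.0981, 0.0164]
tool_rot: [[-0.999, 0.053, 0.004], [0.053, 0.999, -0.0], [-0.004, 0.0, -1.0]]
ft_force: [1.7, -0.9, 6.4]
grip_width: 0.0079
gripper_force: 56.5
time_s: 16.7
position: [0.5827, 0.0982, 0.1881]
tool_rot: [[-0.999, 0.052, 0.006], [0.052, 0.999, -0.0], [-0.006, -0.0, -1.0]]
ft_force: [-0.3, 0.1, -2.7]
grip_width: 0.0079
gripper_force: 56.0
t 16.7 pos [0.5827 0.0982 0.1881] q6 -88.9 w 0.0079 shift [-0.013, -0.5493, 0.0094] turn [-0.0, 0.0019, 0.0012]
```

```bash
python3 -m handwheel '[[[0,-0.05,0],[0,0,0]],[[0,-0.12,0],[0,0,0]],[[-0.01,-0.2,0],[0,0,0]],[[-0.01,-0.28,0],[0,0,0]],[[-0.013,-0.36,0],[0,0,0]],[[-0.013,-0.44,0],[0,0,0]],[[-0.013,-0.51,0],[0,0,0]],[[-0.013,-0.548,0],[0,0,0]],[[-0.013,-0.548,0],[0,0,0]],[[-0.013,-0.548,0],[0,0,0]]]'
cat > held.py <<'E'
# rim of held pot and of the pot below, tip height given by state
from h import *
import sys
ro=float(sys.argv[1]);zb=float(sys.argv[2])
im,X=wcloud();hsv=cv2.cvtColor(im,cv2.COLOR_RGB2HSV);Z=X[...,2];s=observe();tz=s['position'][2]+.0365
buff=(hsv[...,0]>8)&(hsv[...,0]<25)&(hsv[...,1]>50)
m=buff&(abs(Z-(tz+.009))<.009)&(im.max(2)>150)
k=max(comps(m,50),key=lambda k:k[1][4])[0];P=X[k];c=P.mean(0)
w=np.linalg.lstsq(np.c_[P[:,:2]-c[:2],np.ones(len(P))],P[:,2],rcond=None)[0]
x=circ(P[:,:2]);r=np.hypot(*(P[:,:2]-x[:2]).T);print('held',np.round(x,4),'r',np.percentile(r,[2,98]).round(4),'slope',np.degrees(w[:2]).round(1),'z',Z[k].min().round(4),Z[k].max().round(4),'tip',s['position'].round(4) if hasattr(s['position'],'round') else s['position'],tz)
m=buff&(abs(Z-zb)<.005)
for k,st,cc in comps(m,150):
    P=X[k][:,:2];x=circ(P);r=np.hypot(*(P-x[:2]).T);print('below',cc.round(),st[4],np.round(x,4),'r',np.percentile(r,[2,98]).round(4))
cv2.imwrite('pics/held.png',im[:,:,::-1])
E
python3 held.py .042 .0816
```

```text
time_s: 17.7
position: [0.5735, -0.175, 0.1838]
tool_rot: [[-0.999, 0.053, -0.002], [0.053, 0.999, 0.002], [0.002, 0.001, -1.0]]
ft_force: [-0.8, 0.0, -1.9]
grip_width: 0.0078
gripper_force: 56.1
held [ 0.5746 -0.1382  0.0376] r [0.0338 0.041 ] slope [-0.5 -1.8] z 0.2211 0.2313 tip [ 0.5737 -0.1745  0.1842] 0.22068100487850043
below [309. 174.] 1666 [ 0.577  -0.1393  0.0491] r [0.0452 0.0526]
```

```bash
python3 -m handwheel '[[[-0.005,-0.002,0.04],[0,0,0]],[[-0.005,-0.002,0.1],[0,0,0]],[[-0.005,-0.002,0.15],[0,0,0]],[[-0.005,-0.002,0.19],[0,0,0]],[[-0.005,-0.002,0.22],[0,0,0]],[[-0.005,-0.002,0.24],[0,0,0]],[[-0.005,-0.002,0.255],[0,0,0]],[[-0.005,-0.002,0.262],[0,0,0]],[[-0.005,-0.002,0.266],[0,0,0]],[[-0.005,-0.002,0.266],[0,0,0]]]'
python3 held.py .042 .0816
```

```text
time_s: 18.75
position: [0.5765, -0.177, 0.0523]
tool_rot: [[-0.999, 0.053, 0.001], [0.053, 0.999, -0.0], [-0.001, -0.0, -1.0]]
ft_force: [-0.3, -0.5, -1.6]
grip_width: 0.0073
gripper_force: 56.2
held [ 0.5772 -0.14    0.0375] r [0.0337 0.0409] slope [-0.2 -1.5] z 0.0906 0.0994 tip [ 0.5766 -0.177   0.0524] 0.08894326805741667
below [354. 211.] 4758 [ 0.5775 -0.1393  0.0497] r [0.0455 0.0531]
below [322. 212.] 632 [ 0.5775 -0.1406  0.0403] r [0.0398 0.0408]
below [400. 283.] 834 [ 0.5782 -0.1392  0.0319] r [0.0309 0.033 ]
```

```bash
python3 -m handwheel '[[[0,0,0.002],[0,0,0]],[[0,0,0.002],[0,0,0]],[[0,0,0],[0,0,0]],[[0,0,-0.04],[0,0,0]],[[0,0,-0.1],[0,0,0]],[[0,0,-0.2],[0,0,0]],[[0,0,-0.28],[0,0,0]],[[0,0,-0.28],[0,0,0]]]' 0.3
python3 wm.py .0955; python3 -c "
from h import *
go([.4332,.3105,.17],CD+90)"
```

```text
time_s: 19.6
position: [0.5784, -0.178, 0.1983]
tool_rot: [[-0.999, 0.052, 0.01], [0.052, 0.999, -0.005], [-0.011, -0.005, -1.0]]
ft_force: [0.3, 0.3, 0.6]
grip_width: 0.0254
gripper_force: 0.0
rim [321. 195.] 2500 [ 0.577  -0.1421  0.0374] r2-98 [0.0334 0.0417] z 0.0956
t 19.65 pos [ 0.5773 -0.1774  0.1949] q6 -115.3 w 0.0254 shift [0.3397, 0.9597, 0.1184] turn [-0.0008, 0.0018, 0.0011]
```

```bash
python3 -m handwheel '[[[0.03,0.08,0],[0,0,0]],[[0.06,0.18,0],[0,0,0]],[[0.1,0.28,0],[0,0,0]],[[0.14,0.38,0],[0,0,0]],[[0.18,0.48,0],[0,0,0]],[[0.22,0.58,0],[0,0,0]],[[0.26,0.68,0],[0,0,0]],[[0.3,0.78,0],[0,0,0]],[[0.34,0.86,0],[0,0,0]],[[0.342,0.908,0.08],[0,0,0]]]'
python3 -m handwheel '[[[0,0,0.04],[0,0,0]],[[0,0,0.04],[0,0,0]],[[0,0,0.04],[0,0,0]]]'
python3 wm.py; python3 -c "
from h import *
go([*(np.array([.4332,.3105])-.0257*CL),.051],CD+90)"
```

```text
time_s: 20.65
position: [0.4302, 0.2819, 0.1599]
tool_rot: [[-0.999, 0.051, 0.006], [0.051, 0.999, 0.002], [-0.006, 0.003, -1.0]]
ft_force: [1.6, -0.3, -0.2]
grip_width: 0.0255
gripper_force: 0.0
time_s: 20.95
position: [0.4305, 0.2786, 0.1378]
tool_rot: [[-0.999, 0.053, -0.001], [0.053, 0.999, -0.0], [0.001, -0.001, -1.0]]
ft_force: [-0.3, -0.4, 0.2]
grip_width: 0.0256
gripper_force: 0.0
rim [321. 208.] 1944 [0.4314 0.3118 0.0257] r2-98 [0.0217 0.0295] z 0.0616
rim [ 12. 321.] 331 [ 0.578  -0.1358  0.0499] r2-98 [0.048  0.0518] z 0.0619
t 21.0 pos [0.431  0.2785 0.1385] q6 -67.3 w 0.0254 shift [-0.0006, 0.0126, 0.248] turn [0.0001, 0.0002, 0.0008]
```

```bash
python3 -m handwheel '[[[0.002,0.015,0.02],[0,0,0]],[[0.002,0.015,0.1],[0,0,0]],[[0.002,0.015,0.17],[0,0,0]],[[0.002,0.015,0.215],[0,0,0]],[[0.002,0.015,0.238],[0,0,0]],[[0.002,0.015,0.247],[0,0,0]],[[0.002,0.015,0.247],[0,0,0]]]' 0.3
python3 -m handwheel '[[[0,0,0],[0,0,0]],[[0,0,0],[0,0,0]],[[0,0,0],[0,0,0]],[[0,0,0],[0,0,0]],[[0,0,0],[0,0,0]]]' 0 60
python3 -m handwheel '[[[0,0,-0.03],[0,0,0]],[[0,0,-0.1],[0,0,0]],[[0,0,-0.2],[0,0,0]],[[0,0,-0.3],[0,0,0]],[[0,0,-0.36],[0,0,0]],[[0,0,-0.36],[0,0,0]]]'
python3 -c "
from h import *
go([*(np.array([.577,-.1421])-.0257*CL),.23],CD+90)"
```

```text
time_s: 21.7
position: [0.4303, 0.2866, 0.0148]
tool_rot: [[-0.999, 0.053, 0.001], [0.053, 0.999, 0.0], [-0.001, 0.0, -1.0]]
ft_force: [-0.1, -0.6, -0.4]
grip_width: 0.0255
gripper_force: 0.0
time_s: 22.2
position: [0.431, 0.287, 0.0156]
tool_rot: [[-0.999, 0.053, 0.003], [0.053, 0.999, 0.001], [-0.003, 0.002, -1.0]]
ft_force: [0.1, 1.2, 6.5]
grip_width: 0.0084
gripper_force: 54.5
time_s: 22.8
position: [0.4312, 0.287, 0.1987]
tool_rot: [[-0.999, 0.052, 0.008], [0.052, 0.999, 0.003], [-0.007, 0.003, -1.0]]
ft_force: [0.0, 0.3, -2.1]
grip_width: 0.0085
gripper_force: 55.0
t 22.8 pos [0.4312 0.287  0.1987] q6 -66.4 w 0.0085 shift [-0.3359, -0.8932, 0.0102] turn [0.0009, 0.0023, 0.0012]
```

```bash
python3 -m handwheel '[[[-0.02,-0.05,0],[0,0,0]],[[-0.05,-0.13,0],[0,0,0]],[[-0.09,-0.22,0],[0,0,0]],[[-0.13,-0.32,0],[0,0,0]],[[-0.17,-0.42,0],[0,0,0]],[[-0.21,-0.52,0],[0,0,0]],[[-0.25,-0.62,0],[0,0,0]],[[-0.29,-0.72,0],[0,0,0]],[[-0.32,-0.81,0],[0,0,0]],[[-0.336,-0.87,0],[0,0,0]]]'
python3 -m handwheel '[[[0,-0.02,0],[0,0,0]],[[0,-0.02,0],[0,0,0]],[[0,-0.02,0],[0,0,0]]]'
python3 held.py .03 .0955
```

```text
time_s: 23.8
position: [0.5744, -0.1587, 0.1927]
tool_rot: [[-0.999, 0.053, -0.003], [0.053, 0.999, 0.001], [0.003, 0.001, -1.0]]
ft_force: [1.9, 0.5, -2.2]
grip_width: 0.0087
gripper_force: 55.0
time_s: 24.1
position: [0.5737, -0.1655, 0.1936]
tool_rot: [[-0.999, 0.052, -0.002], [0.052, 0.999, 0.001], [0.002, 0.001, -1.0]]
ft_force: [-0.1, 0.4, -0.8]
grip_width: 0.0085
gripper_force: 55.9
held [ 0.5736 -0.1408  0.0254] r [0.0213 0.0288] slope [ 0.4 -1. ] z 0.2312 0.2416 tip [ 0.5739 -0.1651  0.194 ] 0.23054601765797364
below [302. 186.] 1583 [ 0.577  -0.142   0.0375] r [0.0334 0.0412]
```

```bash
python3 -m handwheel '[[[-0.007,-0.003,0.04],[0,0,0]],[[-0.007,-0.003,0.1],[0,0,0]],[[-0.007,-0.003,0.15],[0,0,0]],[[-0.007,-0.003,0.19],[0,0,0]],[[-0.007,-0.003,0.22],[0,0,0]],[[-0.007,-0.003,0.24],[0,0,0]],[[-0.007,-0.003,0.25],[0,0,0]],[[-0.007,-0.003,0.256],[0,0,0]],[[-0.007,-0.003,0.26],[0,0,0]],[[-0.007,-0.003,0.26],[0,0,0]]]'
python3 held.py .03 .0955
```

```text
time_s: 25.15
position: [0.5779, -0.1684, 0.0648]
tool_rot: [[-0.999, 0.052, 0.001], [0.052, 0.999, -0.0], [-0.001, -0.0, -1.0]]
ft_force: [0.8, -0.1, -1.5]
grip_width: 0.0083
gripper_force: 56.0
held [ 0.5776 -0.1436  0.0253] r [0.0213 0.0287] slope [ 0.5 -1. ] z 0.1017 0.1123 tip [ 0.5779 -0.1685  0.0649] 0.10141021155882735
below [340. 230.] 4038 [ 0.5769 -0.1421  0.0376] r [0.0333 0.0412]
below [315. 231.] 559 [ 0.5787 -0.1443  0.0285] r [0.028  0.0291]
below [353. 292.] 652 [ 0.5794 -0.1436  0.0204] r [0.0195 0.0213]
```

```bash
python3 -m handwheel '[[[0,0,0.002],[0,0,0]],[[0,0,0.002],[0,0,0]],[[0,0,0],[0,0,0]],[[0,0,-0.04],[0,0,0]],[[0,0,-0.1],[0,0,0]],[[0,0,-0.2],[0,0,0]],[[0,0,-0.26],[0,0,0]],[[0,0,-0.26],[0,0,0]]]' 0.3
python3 wm.py .1096; python3 wm.py .0956; python3 wm.py .0816; python3 -c "
from h import *
go([.7,.1,.13],94.1)"
```

```text
time_s: 26.0
position: [0.5793, -0.1692, 0.1995]
tool_rot: [[-0.999, 0.053, 0.008], [0.052, 0.999, -0.004], [-0.009, -0.004, -1.0]]
ft_force: [0.3, 0.7, 0.1]
grip_width: 0.0255
gripper_force: 0.0
rim [309. 201.] 1838 [ 0.5779 -0.1454  0.0257] r2-98 [0.0216 0.0297] z 0.1095
rim [312. 191.] 2142 [ 0.5778 -0.1423  0.038 ] r2-98 [0.0337 0.0416] z 0.0957
rim [312. 214.] 379 [ 0.5786 -0.1452  0.0211] r2-98 [0.0204 0.0218] z 0.096
rim [314. 188.] 2486 [ 0.5778 -0.1392  0.0496] r2-98 [0.0458 0.0532] z 0.0817
rim [309. 210.] 326 [ 0.5786 -0.1453  0.0202] r2-98 [0.0195 0.0209] z 0.082
t 26.15 pos [ 0.5773 -0.1682  0.1935] q6 -114.5 w 0.0256 shift [-0.2172, 0.5484, 0.2] turn [0.0002, -0.0005, -0.0395]
```

```bash
python3 -m handwheel '[[[0,0.08,0],[0,0,0]],[[-0.03,0.17,0],[0,0,0]],[[-0.07,0.26,0],[0,0,-0.02]],[[-0.12,0.34,0],[0,0,-0.04]],[[-0.17,0.42,0],[0,0,-0.04]],[[-0.21,0.5,0],[0,0,-0.04]],[[-0.217,0.548,0.06],[0,0,-0.04]],[[-0.217,0.548,0.13],[0,0,-0.04]],[[-0.217,0.548,0.13],[0,0,-0.04]],[[-0.217,0.548,0.13],[0,0,-0.04]]]' 0.75
cat > mm.py <<'E'
from h import *
import sys
zr=float(sys.argv[1])
im,X=wcloud();Z=X[...,2]
m=(abs(Z-zr)<.008)&(im.max(2)<130)
for k,s,c in comps(m,300):
    P=X[k][:,:2].astype(np.float32);print('dark',c.round(),s[4],[np.round(q,4) for q in cv2.minAreaRect(P)],np.median(Z[k]).round(4))
cv2.imwrite('pics/mould%s.png'%sys.argv[2],im[:,:,::-1])
E
python3 mm.py .031 1;python3 -c "
from h import *
go([.7,.1,.009],94.1)"
```

```text
time_s: 27.15
position: [0.7002, 0.0991, 0.1289]
tool_rot: [[-0.997, -0.073, -0.002], [-0.073, 0.997, -0.0], [0.002, 0.0, -1.0]]
ft_force: [-0.1, 0.4, 0.6]
grip_width: 0.0641
gripper_force: 0.0
dark [280. 193.] 1721 [array([0.6984, 0.101 ]), array([0.1174, 0.038 ]), np.float64(4.4415)] 0.0315
dark [125. 232.] 1087 [array([ 0.7589, -0.0526]), array([0.1775, 0.012 ]), np.float64(0.273)] 0.031
dark [ 29. 197.] 327 [array([ 0.7125, -0.1841]), array([0.1047, 0.0022]), np.float64(86.1245)] 0.0308
dark [537. 285.] 786 [array([0.8025, 0.4407]), array([0.1483, 0.0407]), np.float64(1.1369)] 0.0311
dark [467. 291.] 459 [array([0.7913, 0.323 ]), array([0.0269, 0.0587]), np.float64(47.1174)] 0.0312
dark [298. 313.] 591 [array([0.8247, 0.1264]), array([0.0279, 0.0742]), np.float64(11.5905)] 0.0312
dark [301. 357.] 342 [array([0.8783, 0.1353]), array([0.0122, 0.0487]), np.float64(10.1653)] 0.0321
t 27.2 pos [0.7009 0.0989 0.1306] q6 -95.7 w 0.0639 shift [0.002, 0.0024, 0.3162] turn [-0.0001, 0.0004, 0.0002]
```

View pics/mould1.png

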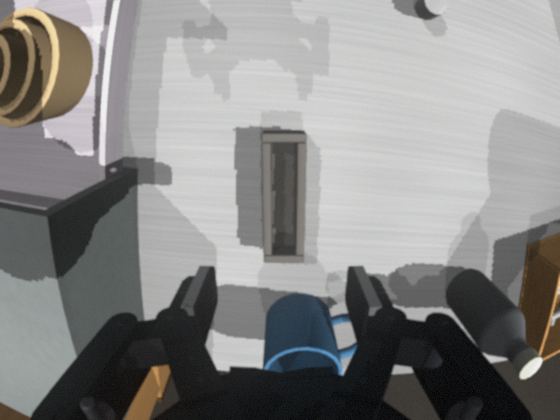

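```bash
python3 -m handwheel '[[[0.003,0.004,0.05],[0,0,0]],[[0.003,0.004,0.13],[0,0,0]],[[0.003,0.004,0.21],[0,0,0]],[[0.003,0.004,0.27],[0,0,0]],[[0.003,0.004,0.3],[0,0,0]],[[0.003,0.004,0.314],[0,0,0]],[[0.003,0.004,0.314],[0,0,0]]]' 0.75
python3 -m handwheel '[[[0,0,0],[0,0,0]],[[0,0,0],[0,0,0]],[[0,0,0],[0,0,0]],[[0,0,0],[0,0,0]],[[0,0,0],[0,0,0]],[[0,0,0],[0,0,0]]]' 0 60
python3 -m handwheel '[[[0,0,-0.02],[0,0,0]],[[0,0,-0.08],[0,0,0]],[[0,0,-0.16],[0,0,0]],[[0,0,-0.25],[0,0,0]],[[0,0,-0.34],[0,0,0]],[[0,0,-0.4],[0,0,0]],[[0,0,-0.4],[0,0,0]]]'
python3 -c "
from h import *
go([*fl(.11,-.075),.23],CD+90)"
```

```text
time_s: 27.9
position: [0.6996, 0.1011, -0.0265]
tool_rot: [[-0.997, -0.073, 0.002], [-0.073, 0.997, -0.0], [-0.002, -0.0, -1.0]]
ft_force: [0.6, -1.3, -0.5]
grip_width: 0.0638
gripper_force: 0.0
time_s: 28.5
position: [0.7, 0.1013, -0.0254]
tool_rot: [[-0.997, -0.073, 0.004], [-0.073, 0.997, -0.0], [-0.004, -0.001, -1.0]]
ft_force: [-0.3, -0.0, 6.0]
grip_width: 0.0369
gripper_force: 62.9
time_s: 29.2
position: [0.7003, 0.1016, 0.1784]
tool_rot: [[-0.997, -0.073, 0.01], [-0.073, 0.997, -0.0], [-0.01, -0.001, -1.0]]
ft_force: [0.4, 1.1, -3.3]
grip_width: 0.0368
gripper_force: 62.0
t 29.2 pos [0.7003 0.1016 0.1784] q6 -95.5 w 0.0368 shift [0.2987, -0.7571, -0.0323] turn [-0.0001, 0.0031, 0.0412]
```

```bash
python3 -m handwheel '[[[0.03,-0.05,-0.02],[0,0,0]],[[0.08,-0.12,-0.03],[0,0,0]],[[0.14,-0.2,-0.03],[0,0,0.02]],[[0.2,-0.29,-0.03],[0,0,0.04]],[[0.25,-0.38,-0.03],[0,0,0.041]],[[0.29,-0.47,-0.03],[0,0,0.041]],[[0.299,-0.56,-0.03],[0,0,0.041]],[[0.299,-0.65,-0.03],[0,0,0.041]],[[0.299,-0.72,-0.03],[0,0,0.041]],[[0.299,-0.757,-0.03],[0,0,0.041]]]'
python3 -m handwheel '[[[0,0,0],[0,0,0]],[[0,0,0],[0,0,0]],[[0,0,0],[0,0,0]]]'
python3 -c "
from h import *
go([*fl(.11,-.075),.03],CD+90)"; python3 wm.py .1096; python3 wm.py .0816; python3 -c "
from h import *
im,X=wcloud();s=observe();tz=s['position'][2]+.0365;Z=X[...,2];Y=tocab(X)
for z0 in(tz+.023,.02): print(z0)
m=(abs(Z-tz-.02)<.015)&(im.max(2)<150)&(Y[...,0]<-.12)
P=X[m];print(m.sum(),np.percentile(P[:,2],[2,20,50,80,98]).round(4),cv2.minAreaRect(P[:,:2].astype(np.float32)))
cv2.imwrite('pics/m2.png',im[:,:,::-1])"
```

```text
time_s: 30.2
position: [0.5762, -0.2896, 0.1854]
tool_rot: [[-0.998, 0.058, -0.003], [0.058, 0.998, 0.002], [0.003, 0.001, -1.0]]
ft_force: [-0.1, 0.8, -3.4]
grip_width: 0.0375
gripper_force: 61.8
time_s: 30.5
position: [0.5772, -0.2857, 0.1869]
tool_rot: [[-0.999, 0.055, -0.001], [0.055, 0.999, 0.001], [0.001, 0.001, -1.0]]
ft_force: [-1.2, 0.6, -3.1]
grip_width: 0.037
gripper_force: 61.8
t 30.5 pos [ 0.5772 -0.2857  0.1869] q6 -123.7 w 0.037 shift [-0.004, -0.0025, 0.3868] turn [0.0003, -0.0003, 0.0005]
rim [436. 202.] 1600 [ 0.5781 -0.1467  0.0256] r2-98 [0.0213 0.03  ] z 0.1095
rim [417. 184.] 2299 [ 0.5785 -0.1387  0.0492] r2-98 [0.0424 0.054 ] z 0.0817
rim [438. 202.] 366 [ 0.5791 -0.1447  0.0198] r2-98 [0.0187 0.0208] z 0.0821
0.2469955877851659
0.02
5097 [0.2308 0.2435 0.2446 0.2452 0.246 ] ((0.5325788259506226, -0.28296613693237305), (0.03762646019458771, 0.0309663787484169), 86.70833587646484)
```

View pics/m2.png

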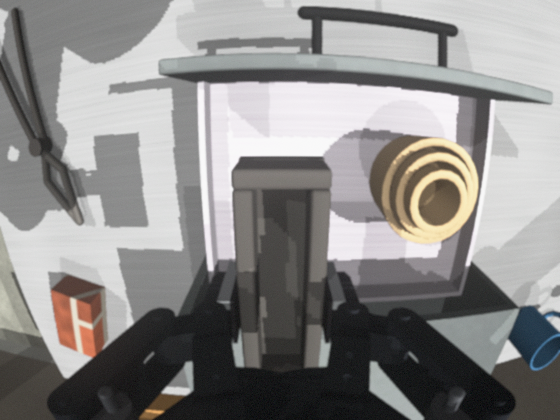

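```bash
python3 -m handwheel '[[[-0.003,-0.002,0.05],[0,0,0]],[[-0.003,-0.002,0.13],[0,0,0]],[[-0.003,-0.002,0.2],[0,0,0]],[[-0.003,-0.002,0.27],[0,0,0]],[[-0.003,-0.002,0.32],[0,0,0]],[[-0.003,-0.002,0.355],[0,0,0]],[[-0.003,-0.002,0.37],[0,0,0]],[[-0.003,-0.002,0.378],[0,0,0]],[[-0.003,-0.002,0.382],[0,0,0]],[[-0.003,-0.002,0.382],[0,0,0]]]'
python3 -m handwheel '[[[0,0,0.001],[0,0,0]],[[0,0,0.001],[0,0,0]],[[0,0,0.001],[0,0,0]],[[0,0,0],[0,0,0]]]' 0.65
python3 -m handwheel '[[[0,0,-0.05],[0,0,0]],[[0,0,-0.15],[0,0,0]],[[0,0,-0.25],[0,0,0]],[[0,0,-0.35],[0,0,0]],[[0,0,-0.4],[0,0,0]],[[0.3,0.1,-0.4],[0,0,0]],[[0.5,0.4,-0.4],[0,0,0]],[[0.5,0.4,-0.4],[0,0,0]],[[0.5,0.4,-0.4],[0,0,0]],[[0.5,0.4,-0.4],[0,0,0]]]'
python3 m2.py b
```

```text
time_s: 31.65
position: [0.5792, -0.2882, -0.0028]
tool_rot: [[-0.998, 0.056, 0.001], [0.056, 0.998, -0.001], [-0.001, -0.001, -1.0]]
ft_force: [-0.5, -0.5, -2.7]
grip_width: 0.037
gripper_force: 61.8
time_s: 32.05
position: [0.5789, -0.2882, -0.0032]
tool_rot: [[-0.998, 0.056, 0.001], [0.056, 0.998, -0.0], [-0.001, -0.0, -1.0]]
ft_force: [-1.3, 0.9, -0.2]
grip_width: 0.0557
gripper_force: 0.0
time_s: 33.05
position: [0.3905, -0.1257, 0.1966]
tool_rot: [[-0.998, 0.056, 0.001], [0.056, 0.998, -0.0], [-0.001, -0.0, -1.0]]
ft_force: [0.9, 0.0, 1.0]
grip_width: 0.0557
gripper_force: 0.0
top rim [372. 202.] 1243 [ 0.5784 -0.1428  0.0294] r2-98 [0.0199 0.0407] z 0.108 cab [-0.098  0.069]
top dark [337. 165.] 154 [array([ 0.697, -0.06 ]), array([0.2  , 0.024]), np.float64(2.282)] 0.041
top dark [453. 197.] 378 [array([ 0.587, -0.358]), array([0.031, 0.221]), np.float64(82.671)] 0.037
top dark [426. 203.] 846 [array([ 0.58 , -0.297]), array([0.061, 0.132]), np.float64(88.248)] 0.04
top front top x [-0.2095 -0.2039 -0.1983] 449 y [-0.148  0.148]
top inside z [0.015 0.022 0.109]
scene rim [364. 166.] 598 [ 0.5792 -0.1433  0.0259] r2-98 [0.0206 0.0383] z 0.1091 cab [-0.097  0.068]
scene dark [359. 135.] 745 [array([ 0.712, -0.217]), array([0.274, 0.018]), np.float64(85.495)] 0.039
scene dark [303. 152.] 213 [array([ 0.739, -0.057]), array([0.017, 0.122]), np.float64(87.415)] 0.042
scene dark [402. 154.] 312 [array([ 0.594, -0.283]), array([0.037, 0.085]), np.float64(82.254)] 0.041
scene dark [157. 193.] 216 [array([0.784, 0.334]), array([0.025, 0.057]), np.float64(4.038)] 0.042
scene inside z [0.017 0.033 0.112]
```

View pics/top_b.png

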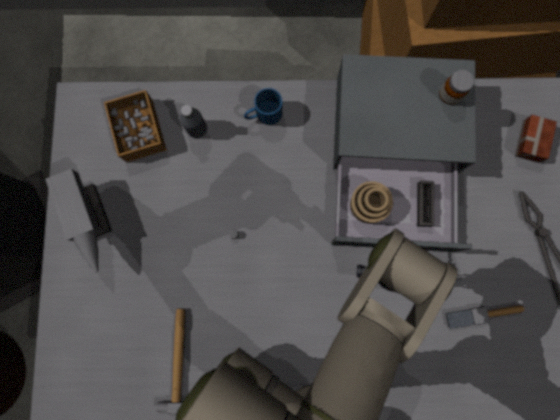

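```bash
python3 -c "
from h import *
print(observe()['q'][5]);go([*fromcab(-.246,0),.17],CD);go([*fromcab(-.246,0),.17],CD+180)"
```

```text
-121.29536653442055
t 33.15 pos [ 0.3881 -0.123   0.1966] q6 -121.3 w 0.0555 shift [-0.0854, -0.1561, 0.1258] turn [-0.0001, -0.0008, 0.5007]
t 33.15 pos [ 0.3881 -0.123   0.1966] q6 -121.3 w 0.0555 shift [-0.0854, -0.1561, 0.1258] turn [0.0008, -0.0001, -0.4993]
```

```bash
python3 -m handwheel '[[[0,0,0],[0,0,0.5]],[[0,0,0],[0,0,0.5]],[[0,0,0],[0,0,0.5]],[[0,0,0],[0,0,0.5]],[[0,0,0],[0,0,0.5]],[[0,0,0],[0,0,0.5]],[[0,0,0],[0,0,0.5]],[[-0.04,-0.08,0],[0,0,0.5]],[[-0.085,-0.156,0.03],[0,0,0.5]],[[-0.085,-0.156,0.06],[0,0,0.5]]]' 0.3
python3 -m handwheel '[[[0,0,0],[0,0,0.04]],[[0,0,0],[0,0,0.04]],[[0,0,0],[0,0,0.04]]]'
python3 - <<'E'
from h import *
go([*fromcab(-.246,0),.0995],CD)
im,X=wcloud();Y=tocab(X)
m=(Y[...,2]>.112)&(Y[...,2]<.128)&(abs(Y[...,1])<.06)&(Y[...,0]<-.22)&(Y[...,0]>-.28)&(im.max(2)<110)
print('handle',m.sum(),np.median(Y[m],0).round(4),np.percentile(Y[m][:,0],[5,95]).round(4))
E
```

```text
time_s: 34.15
position: [0.4323, -0.2118, 0.166]
tool_rot: [[-0.006, 1.0, 0.002], [1.0, 0.006, -0.003], [-0.003, 0.002, -1.0]]
ft_force: [-0.7, -0.5, -0.2]
grip_width: 0.0256
gripper_force: 0.0
time_s: 34.45
position: [0.4304, -0.2075, 0.1668]
tool_rot: [[0.107, 0.994, 0.001], [0.994, -0.107, -0.001], [-0.0, 0.001, -1.0]]
ft_force: [-0.4, 0.5, -0.2]
grip_width: 0.0254
gripper_force: 0.0
t 34.45 pos [ 0.4304 -0.2075  0.1668] q6 -33.8 w 0.0254 shift [0.0079, -0.0091, 0.2076] turn [0.0002, 0.0002, -0.0163]
handle 2676 [-0.2443  0.0107  0.1222] [-0.25   -0.2268]
```

```bash
python3 -m handwheel '[[[0.008,-0.009,0],[0,0,-0.016]],[[0.008,-0.009,0],[0,0,-0.016]],[[0.008,-0.009,0.06],[0,0,-0.016]],[[0.008,-0.009,0.12],[0,0,-0.016]],[[0.008,-0.009,0.17],[0,0,-0.016]],[[0.008,-0.009,0.2],[0,0,-0.016]],[[0.008,-0.009,0.208],[0,0,-0.016]],[[0.008,-0.009,0.208],[0,0,-0.016]]]' 0.3
python3 -m handwheel '[[[0,0,0],[0,0,0]],[[0,0,0],[0,0,0]],[[0,0,0],[0,0,0]],[[0,0,0],[0,0,0]],[[0,0,0],[0,0,0]]]' 0 40
python3 -c "
from h import *
go([*fromcab(-.047,0),.0995],CD)"
```

```text
time_s: 35.3
position: [0.4263, -0.203, 0.0626]
tool_rot: [[0.06, 0.998, 0.0], [0.998, -0.06, -0.0], [-0.0, 0.0, -1.0]]
ft_force: [0.7, -0.0, 0.4]
grip_width: 0.0255
gripper_force: 0.0
time_s: 35.8
position: [0.4272, -0.2033, 0.0634]
tool_rot: [[0.06, 0.998, 0.003], [0.998, -0.06, -0.002], [-0.001, 0.003, -1.0]]
ft_force: [5.9, 1.7, 5.9]
grip_width: 0.0096
gripper_force: 39.4
t 35.8 pos [ 0.4272 -0.2033  0.0634] q6 -36.4 w 0.0096 shift [0.0017, 0.3965, 0.0019] turn [0.0009, 0.0005, -0.0013]
```

```bash
python3 -m handwheel '[[[0,0.004,0],[0,0,0]],[[0,0.012,0],[0,0,0]],[[0,0.024,0],[0,0,0]],[[0,0.04,0],[0,0,0]],[[0,0.06,0],[0,0,0]],[[0,0.08,0],[0,0,0]],[[0,0.1,0],[0,0,0]],[[0,0.12,0],[0,0,0]],[[0,0.14,0],[0,0,0]],[[0,0.16,0],[0,0,0]]]' 0 40
python3 -m handwheel '[[[0,0.02,0],[0,0,0]],[[0,0.04,0],[0,0,0]],[[0,0.06,0],[0,0,0]],[[0,0.08,0],[0,0,0]],[[0,0.1,0],[0,0,0]],[[0,0.12,0],[0,0,0]],[[0,0.14,0],[0,0,0]],[[0,0.156,0],[0,0,0]],[[0.001,0.168,0],[0,0,0]],[[0.001,0.178,0],[0,0,0]]]'
python3 -m handwheel '[[[0,0.01,0],[0,0,0]],[[0,0.02,0],[0,0,0]],[[0,0.03,0],[0,0,0]],[[0,0.04,0],[0,0,0]],[[0,0.048,0],[0,0,0]],[[0,0.054,0],[0,0,0]],[[0,0.058,0],[0,0,0]],[[0,0.058,0],[0,0,0]]]'
python3 -c "
from h import *
go([*fromcab(-.047,0),.0995],CD)
im,X=wcloud();Y=tocab(X)
f=(Y[...,2]>.128)&(Y[...,2]<.14)&(abs(Y[...,1])<.14)&(Y[...,0]<.02)&(Y[...,0]>-.06)&(im.max(2)>60);print(np.percentile(Y[f][:,0],[5,50,95]),f.sum())"
```

```text
time_s: 36.8
position: [0.5061, -0.2081, 0.0634]
tool_rot: [[0.06, 0.998, -0.0], [0.998, -0.06, -0.001], [-0.001, -0.0, -1.0]]
ft_force: [-1.8, -0.6, 9.0]
grip_width: 0.0096
gripper_force: 39.8
time_s: 37.8
position: [0.5949, -0.2136, 0.0634]
tool_rot: [[0.06, 0.998, 0.0], [0.998, -0.06, -0.002], [-0.002, 0.0, -1.0]]
ft_force: [-2.7, -2.6, 7.0]
grip_width: 0.0095
gripper_force: 39.6
time_s: 38.6
position: [0.6239, -0.2154, 0.0634]
tool_rot: [[0.061, 0.998, 0.001], [0.998, -0.061, -0.002], [-0.002, 0.001, -1.0]]
ft_force: [2.1, -2.9, 5.7]
grip_width: 0.0098
gripper_force: 39.5
t 38.6 pos [ 0.6239 -0.2154  0.0634] q6 -25.8 w 0.0098 shift [0.0022, 0.0022, 0.0009] turn [0.0003, 0.0007, -0.0014]
[-0.01325081 -0.00797899 -0.00197121] 10800
```

```bash
python3 -m handwheel '[[[0,0.003,0],[0,0,0]],[[0,0.006,0],[0,0,0]],[[0,0.01,0],[0,0,0]],[[0,0.012,0],[0,0,0]],[[0,0.012,0],[0,0,0]]]'
```

```text
time_s: 39.15
position: [0.6264, -0.2155, 0.0634]
tool_rot: [[0.061, 0.998, -0.007], [0.998, -0.061, -0.001], [-0.001, -0.007, -1.0]]
ft_force: [-16.2, -1.7, 12.7]
grip_width: 0.0095
gripper_force: 40.4
```

```bash
python3 -m handwheel '[[[0,-0.004,0],[0,0,0]],[[0,-0.006,0],[0,0,0]]]'
python3 -m handwheel '[[[0,0,0],[0,0,0]],[[0,0,0],[0,0,0]],[[0,0,0],[0,0,0]],[[0,0,-0.04],[0,0,0]],[[0,0,-0.1],[0,0,0]],[[0,0,-0.2],[0,0,0]],[[0,-0.1,-0.3],[0,0,0]],[[0,-0.2,-0.3],[0,0,0]],[[0,-0.3,-0.3],[0,0,0]],[[0,-0.3,-0.3],[0,0,0]]]' 0.25
python3 - <<'E'
from h import *
for n in("wrist","scene"):
    im,X=wcloud() if n=="wrist" else cloud(n);Y=tocab(X)
    h=(Y[...,2]>.116)&(Y[...,2]<.128)&(abs(Y[...,1])<.055)&(Y[...,0]<-.036)&(Y[...,0]>-.12)
    f=(Y[...,2]>.128)&(Y[...,2]<.14)&(abs(Y[...,1])<.15)&(Y[...,0]<.005)&(Y[...,0]>-.06)
    print(n,'handle',h.sum(),np.median(Y[h],0).round(4) if h.any() else 0,'front',f.sum(),np.percentile(Y[f][:,0],[3,50]).round(4) if f.any() else 0)
    cv2.imwrite(f'pics/end_{n}.png',im[:,:,::-1])
E
```

```text
time_s: 39.35
position: [0.6266, -0.2155, 0.0635]
tool_rot: [[0.061, 0.998, 0.001], [0.998, -0.061, -0.002], [-0.002, 0.001, -1.0]]
ft_force: [1.3, -3.7, 5.3]
grip_width: 0.0098
gripper_force: 39.7
time_s: 40.35
position: [0.4736, -0.2043, 0.2131]
tool_rot: [[0.061, 0.998, -0.001], [0.998, -0.061, 0.0], [0.0, -0.001, -1.0]]
ft_force: [0.6, 0.1, 0.2]
grip_width: 0.0218
gripper_force: 0.0
wrist handle 1297 [-0.0483  0.0034  0.1221] front 4159 [-0.0117 -0.0075]
scene handle 0 0 front 171 [-0.0108 -0.0046]
```

View pics/end_wrist.png

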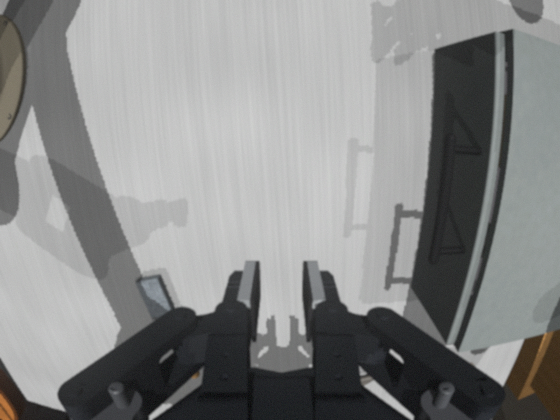

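The wrist view shows the drawer front flush against the shell (columns 440–510). The handle measures at x = -0.048, against -0.047 when fully home, and the gripper is clear.

```bash
python3 -c "
from rig import close_job
print(close_job())"
```

```text
the job is handed in; nothing more can be done
None
```

I handed the job in at about 40 s with the drawer fully home: the three crucibles present (A, B, C) nested upright and the one mould flat beside them, last seen in place just before the drawer was closed; no verdict was returned.

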